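# Restock the table caddy and cam its gate tight

## Robot

A 6-joint arm with a two-finger parallel gripper is mounted at the origin on a cart in front of the work surface, level with it; the furniture and walls round the work are solid. World frame = base frame: x ahead of the robot, y to its left, z up, the work surface at z = 0. Lengths are in m, angles in rad, forces in N, time in s.
With the tool pointing down it reaches from about 0.4 to 0.925 m from the base axis. Payload 3.4 kg.
Tool frame: the origin (TCP) lies at the very end of the fingers, on their centre line; the grasp point (between the pads) lies 19 mm behind it; z points along the fingers, y is the line along which they close (so a half turn about z gives the same grasp; the last joint's range is limited). The gripper opens to 85 mm and grips with 20 to 120 N. Pads are 22 mm wide; open, the fingers measure 114 mm over their backs; the gripper's body (76 mm by 85 mm) begins 54 mm behind the grasp point. The pads swing forward as they close: fully open they stand 13 mm farther back than shut.
Start: joints at [-1.228, 0.307, 1.506, -0, 1.328, -0.073], TCP at [0.232, -0.526, 0.209] pointing down, gripper open.
Joint ranges: [-3.12, 3.12], [-1.05, 2.28], [0.14, 2.33], [-1.42, 4.57], [0.1, 2.73], [-2.68, 2.68]. Speed limits (rad/s): [2.57, 2.57, 3.14, 3.14, 3.14, 3.14].

## Interface

Orientations are given as a unit quaternion [w, x, y, z].
In Python, from cell import * gives the robot as it stands.
- The arm moves only by the tool carry_out, never from a script. Its argument "deltas" is a list of rows, each an object with "jaw": the finger opening in mm, from 0 to 85.4; "delta_pos": the shift along the world's x, y, z in mm, a list of three; "angular": the turn, a rotation vector about the world's x, y, z in degrees, a list of three. A call has 1 to 10 rows; each row shifts and turns the commanded pose from where the row before left it; what a row does not reach is not made up. A row lasts 1/10 s, in which the tool goes at most 50 mm and 8.59 degrees, less where a joint would pass 70% of its speed; a pose out of reach is approached as far as the arm can. A call with a gripper value outside its range is refused whole. The fingers move at their own pace and stop on an object; "grip_force" is the grip in N (left out, the last holds). Time passes only in rows, so rows that do not move let the fingers close. It gives the time, the measured TCP pose, the force, the opening and the grip force at its end, in the units of the state.
- observe(): the state, without advancing time (a new reading comes with each control period).
- snapshot(name): name is "scene" or "top" or "wrist"; returns a dict with "color" (420x560x3 uint8, red, green, blue), "fx", "fy", "cx", "cy" (pixels), "R" (3x3) and "t" (3): a world point X has camera coordinates R X + t; the wrist camera has in their place "mount" (4x4, takes a point from camera to tool coordinates, whose origin is the TCP and whose axes are the flange's). Camera axes: x right, y down, z forward; pixel columns grow to the right and rows downward; lengths in m; the calibration is good to about 2 mm. A picture is of the moment at which its call begins: read the wrist's pose just before it. There is no depth.
- finish_job(): hands the job in; it is judged then, once.
The state is a dict: "time_s": time; "joint_pos": joint angles; "dq": joint speeds; "tau": joint torques, N m; "position": TCP position; "eef_rot": TCP orientation; "contact_force": force on the tool from outside, world axes, zero at the start; "moment": the same for the moment, N m; "grip_width": finger opening in m; "finger_force": force on a finger pad.
Only numpy, scipy, OpenCV 4.12 (cv2) and the standard library are available. Lean on these libraries where they do the work, as an engineer would, in place of code of your own. Each camera call takes 0.05 s, during which the arm holds its last target. There are 200 camera calls.

## Task

Restock the caddy: quarter-turn the red cam to release the gate and slide the gate well out by its black handle, take the stray matchbox out and lay it flat in the middle of the cork coaster, and stand every spice jar and the jam jar that you find on the table upright side by side in the bay. With all of them in, push the gate back and turn the cam fully the other way so that it draws the gate tight home, leaving the jars upright and the tea box and tomato tin where they are.

Things in the scene. Friction and masses are not known exactly. Their poses are not given: they have to be found in the camera images.
- caddy: green-walled caddy on a dark wooden board, fixed. Origin: on the table under the middle of the bay. Bay floor at z = 10 mm, wall tops at z = 36. Back wall: inner face at x = +38 mm; end walls: inner faces at y = -118 and +118. On its -x side is the gate: inner face at x = -38 when home (bay then 76 mm deep), 60 mm farther out when open (136 mm deep). Lock axis at x = -19, y = +180
- gate (a joint): how far the aluminium gate (36 mm high over the table) stands out along the caddy's -x, m: 0 = tight home, 0.060 = right out. About 2 N friction; stays where left. Sprung buffers hold it off below 0.007 (3 N, growing to 8 N): pushed in by hand it stops or springs back there; only the cam draws it the last 7 mm. It slides jars in its way towards the back wall
- gate_handle (a point): grip point, 60 mm above the table, of the gate's black upright handle plate, 51 mm in front of the middle of the gate and moving with it; plate 12 mm thick along the caddy's x, 50 mm wide along its y, top 81 mm above the table; a bar joins its foot to the gate. Axes as the caddy's
- cam (a joint): angle of the red quarter-turn cam, rad: 0 = locked, 1.571 = released (counter-clockwise seen from above releases, clockwise locks); stops at both. The gate is free only above about 1.45; the hook catches the gate's pin only with the gate at 0.009 or less. Takes under 0.3 N m; let go between 0.3 and 1.3 it may be driven back by the buffers, below 0.3 it stays
- cam_grip (a point): middle of the cam's red thumb bar, on the turning axis, 80 mm above the table; the bar is 56 mm long along this point's x, 14 mm thick along its y, and reaches from 65 to 95 mm above the table
- spice_a_mid (a point): centre of the glass spice jar with a tall black cap, 41 mm across, 105 mm tall; this point is half-way up (52 mm above its foot), z along its axis. About 0.11 kg. It may be absent
- spice_b_mid (a point): centre of the second glass spice jar with a tall black cap, same as spice_a, 41 mm across, 105 mm tall; this point is half-way up (52 mm above its foot), z along its axis. About 0.11 kg. It may be absent
- spice_c_mid (a point): centre of the glass spice jar with a mustard-yellow cap, 43 mm across, 100 mm tall; this point is half-way up (50 mm above its foot), z along its axis. About 0.11 kg. It may be absent
- jam_mid (a point): centre of the wide glass jam jar with a white lid, 66 mm across, 84 mm tall; this point is half-way up (42 mm above its foot), z along its axis. About 0.25 kg. It may be absent
- tea_box: green and cream tea carton, 71x126x76 mm, origin under its centre; a bystander, leave alone
- tomato_tin: food tin with tomatoes on its label, 75 mm across, 58 mm tall, origin under its centre; a bystander, leave alone
- matchbox_mid (a point): centre of the yellow and brown matchbox that lies flat in the bay at the start: 39 mm along this point's x, 61 mm along its y, 17 mm high along its z; this point is half-way up
- coaster_top (a point): middle of the top face, 6 mm above the table, of the round cork coaster, 104 mm across, fixed to the table
There are look-alikes about, which are no part of the job. Leave any blue or turquoise look-alike of the part that bears spice_c_mid alone.

How it is judged:
By the outcome, as a careful person would: the job done as asked, in the order asked, and still so for the second after the job is handed in, with the robot touching nothing.
Of spice_a, spice_b, spice_c, jam only 2 to 4 are there at a start; the rules pass over those that are not, and their reading is None.
At some moment in a run one of matchbox may be knocked a few centimetres aside while the robot is not near it.
It also fails if it takes over 210 s, if anything falls off the work surface, if the arm or the gripper's body presses on something with over 40 N, if the wrist force passes 120 N, or if a joint passes its speed limit or range.

## Working session

There is one attempt and no reset: what is moved stays moved. The work goes in short steps, Python scripts to look and compute and a tool call to move; the robot and the scene stay as the last step left them, time stands still between calls to the robot, and variables do not carry over. Pictures are saved under pics/ and viewed, at most 14 in all, crops included, and the job is handed in when it is done.

Besides the shell and the picture viewer there is one more tool, called after "Call:" in YAML: its name, and indented under it one key for each argument. carry_out: Moves the arm, as the interface text tells. Its arguments: {"type":"object","properties":{"deltas":{"type":"array","items":{"type":"object","properties":{"jaw":{"type":"number"},"delta_pos":{"type":"array","items":{"type":"number"}},"angular":{"type":"array","items":{"type":"number"}}}}},"grip_force":{"type":"number"}},"required":["deltas"]}

```bash
ls; mkdir -p pics; cat > h.py <<'E'
from cell import *
import numpy as np, cv2, pickle
from scipy.spatial.transform import Rotation as Ro
def snap(name,save):
    s=observe(); d=snapshot(name)
    if name=="wrist":
        q=s["eef_rot"]; T=np.eye(4); T[:3,:3]=Ro.from_quat([q[1],q[2],q[3],q[0]]).as_matrix(); T[:3,3]=s["position"]
        M=np.linalg.inv(T@np.array(d["mount"])); d["R"]=M[:3,:3]; d["t"]=M[:3,3]
    pickle.dump(d,open(f"pics/{save}.pkl","wb")); cv2.imwrite(f"pics/{save}.png",d["color"][:,:,::-1]); return d
def load(n): return pickle.load(open(f"pics/{n}.pkl","rb"))
def ray(d,u,v):
    R=np.array(d["R"]);t=np.array(d["t"]); c=-R.T@t
    w=R.T@np.array([(u-d["cx"])/d["fx"],(v-d["cy"])/d["fy"],1]); return c,w
def atz(d,u,v,z):
    c,w=ray(d,u,v); return c+w*(z-c[2])/w[2]
def tri(*obs):
    A=np.zeros((3,3));b=np.zeros(3)
    for d,u,v in obs:
        c,w=ray(d,u,v);w=w/np.linalg.norm(w);P=np.eye(3)-np.outer(w,w);A+=P;b+=P@c
    return np.linalg.solve(A,b)
def proj(d,X):
    p=np.array(d["R"])@np.array(X)+np.array(d["t"]); return np.array([d["cx"]+d["fx"]*p[0]/p[2],d["cy"]+d["fy"]*p[1]/p[2]])
E
python3 - <<'E'
from h import *
s=observe();print({k:np.round(v,3) for k,v in s.items()})
for n in("scene","top"):
    d=snap(n,n+"0");R=np.array(d["R"]);print(n,d["fx"],d["cx"],d["cy"],np.round(-R.T@d["t"],3),np.round(R,2).tolist())
E
```

```text
pics
{'time_s': np.float64(0.0), 'joint_pos': array([-1.228,  0.308,  1.508,  0.   ,  1.328, -0.074]), 'dq': array([ 0.   ,  0.001,  0.002, -0.001,  0.001, -0.   ]), 'tau': array([-0.0000e+00, -4.5755e+01, -2.5192e+01,  0.0000e+00,  1.4000e-02,
        0.0000e+00]), 'position': array([ 0.232, -0.525,  0.208]), 'eef_rot': array([-0.001,  0.978,  0.206, -0.   ]), 'contact_force': array([-0.187,  0.284, -0.004]), 'moment': array([-0.004,  0.029,  0.047]), 'finger_force': np.float64(0.0), 'grip_width': np.float64(0.086)}
scene 489.0021768492216 279.9679890581697 203.46485764663242 [-0.246  0.516  0.781] [[-0.62, -0.78, -0.02], [-0.44, 0.37, -0.82], [0.65, -0.51, -0.57]]
top 499.67150702979353 274.68400919774086 208.58940390954257 [ 0.409 -0.086  1.153] [[0.0, -1.0, -0.0], [-0.99, -0.0, -0.11], [0.11, 0.0, -0.99]]
```

View pics/scene0.png

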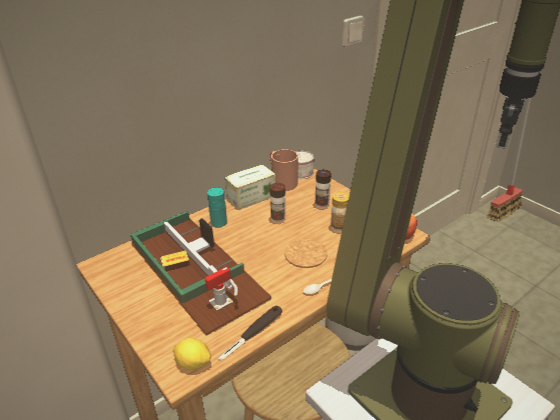

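View pics/top0.png

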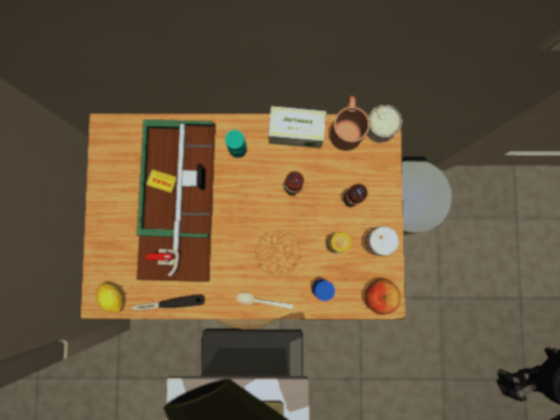

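Scene: the caddy is at left in the top view, with the gate's handle at (201,177), red cam at (160,257) and matchbox at (162,181).
Candidates that could be confused:
- **Black caps:** (294,182) and (356,194).
- **Yellow cap:** (341,242). The look-alikes are blue at (324,290) and turquoise at (235,143).
- **White tops:** (383,241) and (385,122), one jam jar and one tin.

A close crop comes next to settle these.

```bash
python3 - <<'E'
from h import *
a=cv2.imread("pics/top0.png");b=cv2.imread("pics/scene0.png")
cv2.imwrite("pics/c1.png",cv2.resize(a[105:315,130:410],None,fx=2.85,fy=2.85,interpolation=cv2.INTER_CUBIC))
cv2.imwrite("pics/c2.png",cv2.resize(b[140:340,125:425],None,fx=2.66,fy=2.66,interpolation=cv2.INTER_CUBIC))
E
```

```text
(no output)
```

View pics/c1.png

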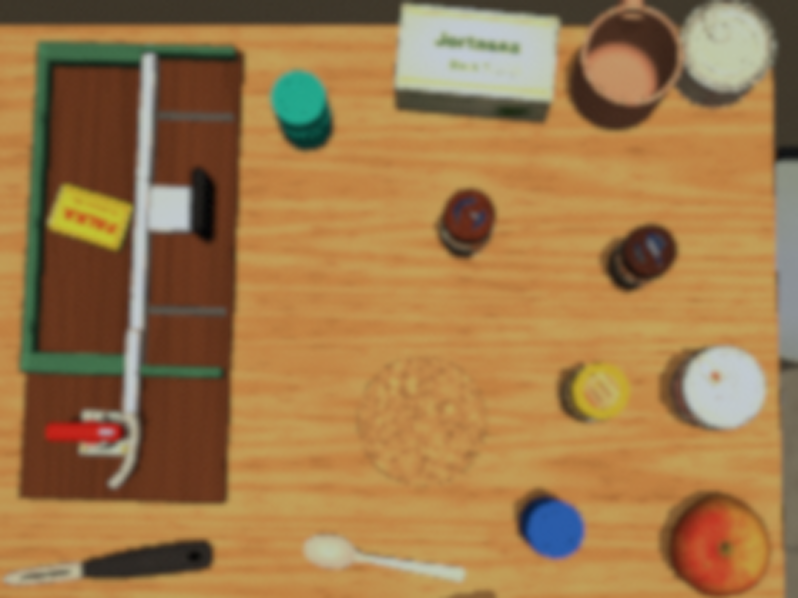

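View pics/c2.png

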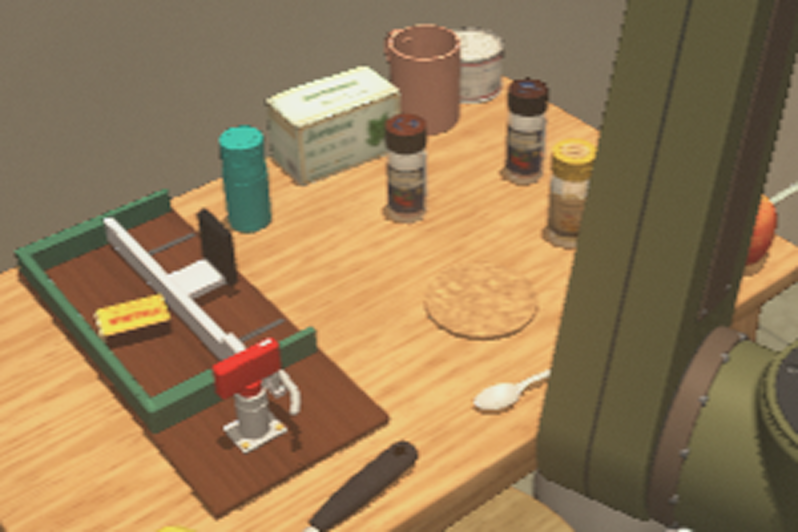

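Both crops show the choices clearly:
- **Spice a/b:** dark caps at c1 (468,220) and (645,252).
- **Spice_c:** mustard cap at (600,390). The blue cap (555,528) and turquoise jar (300,100) are look-alikes.
- **Jam:** white lid at (722,387).
- **Tomato tin:** top right, (728,45).
- **Matchbox:** (90,216), and the coaster is at (422,420).

```bash
python3 - <<'E'
from h import *
T=load("top0");S=load("scene0")
f=lambda x,y:(x/2.85+130-.3,y/2.85+105-.3)
g=lambda x,y:(x/2.66+125-.3,y/2.66+140-.3)
def p(n,x,y,z,sc=None):
    o=atz(T,*f(x,y),z); print(n,np.round(o*1000,0), "" if sc is None else np.round(tri((T,*f(x,y)),(S,*g(*sc)))*1000,0))
p("spice1 top",469,214,.105,(407,128)); p("spice2 top",650,248,.105,(528,91)); p("spicec top",600,390,.100,(574,151)); p("jam top",724,387,.084)
p("coaster",422,420,.006,(481,298)); p("match",90,216,.027,(133,312)); p("handle top",203,203,.081,(212,240)); 
p("cam mid",93,432,.095,(249,360)); p("cam end",46,432,.095,(216,375))
p("c TL in",52,63,.036);p("c BL in",35,353,.036);p("end top R in",236,58,.036);p("end bot R in",221,369,.036)
p("outTL",40,44,.036,(18,252));p("outBL",22,371,.036,(153,408));p("gate top end",150,55,.036);p("gate bot",131,330,.036)
p("tea ctr",480,45,.076);p("tin",728,45,.058,(478,42))
p("turq",300,95,.1,(242,133)); p("mug",632,60,.095)
p("handle TL",195,170,.081,(199,212));p("handle BR",212,238,.081,(232,275));
E
```

```text
spice1 top [ 583. -124.  105.] [ 583. -125.  101.]
spice2 top [ 558. -258.  105.] [ 558. -260.  101.]
spicec top [ 453. -221.  100.] [ 453. -221.  100.]
jam top [ 456. -316.   84.] 
coaster [432. -90.   6.] [432. -90.   5.]
match [594. 177.  27.] [593. 176.  29.]
handle top [595.  78.  81.] [601.  84.  58.]
cam mid [421. 154.  95.] [422. 158.  84.]
cam end [421. 189.  95.] [420. 190.  89.]
c TL in [717. 209.  36.] 
c BL in [483. 215.  36.] 
end top R in [721.  61.  36.] 
end bot R in [471.  68.  36.] 
outTL [732. 219.  36.] [733. 219.  33.]
outBL [469. 225.  36.] [469. 224.  38.]
gate top end [724. 130.  36.] 
gate bot [502. 140.  36.] 
tea ctr [ 721. -134.   76.] 
tin [ 727. -330.   58.] [ 723. -333.   60.]
turq [675.   3. 100.] [674.   3. 104.]
mug [ 704. -248.   95.] 
handle TL [621.  85.  81.] [621.  85.  79.]
handle BR [568.  71.  81.] [577.  80.  30.]
```

Call:
carry_out:
  deltas:
    - {"jaw": 50, "delta_pos": [24, 42, 2], "angular": [0, 0, 6.5]}
    - {"jaw": 50, "delta_pos": [24, 42, 2], "angular": [0, 0, 6.5]}
    - {"jaw": 50, "delta_pos": [24, 42, 2], "angular": [0, 0, 6.5]}
    - {"jaw": 50, "delta_pos": [24, 42, 2], "angular": [0, 0, 6.5]}
    - {"jaw": 50, "delta_pos": [24, 42, 2], "angular": [0, 0, 6.5]}
    - {"jaw": 50, "delta_pos": [24, 42, 2], "angular": [0, 0, 6.5]}
    - {"jaw": 50, "delta_pos": [24, 42, 2], "angular": [0, 0, 6.5]}
    - {"jaw": 50, "delta_pos": [24, 42, 2], "angular": [0, 0, 6.5]}
    - {"jaw": 50, "delta_pos": [24, 42, 2], "angular": [0, 0, 6.5]}
    - {"jaw": 50, "delta_pos": [24, 42, 2], "angular": [0, 0, 6.2]}

```text
time_s: 1.1
position: [0.4726, -0.1041, 0.2286]
eef_rot: [-0.0, 0.715, 0.7, -0.0]
contact_force: [1.6, -0.6, -0.0]
grip_width: 0.0498
finger_force: 0.0
```

Call:
carry_out:
  deltas:
    - {"jaw": 50, "delta_pos": [-9, 44, -2]}
    - {"jaw": 50, "delta_pos": [-9, 44, -2]}
    - {"jaw": 50, "delta_pos": [-9, 44, -2]}
    - {"jaw": 50, "delta_pos": [-9, 44, -2]}
    - {"jaw": 50, "delta_pos": [-9, 44, -2]}
    - {"jaw": 50, "delta_pos": [-9, 44, -2]}
    - {"jaw": 50, "delta_pos": [0, 0, 0]}
    - {"jaw": 50, "delta_pos": [0, 0, 0]}

```text
schema error: expected keys jaw, delta_pos, angular
```

```bash
python3 - <<'E'
from h import *
d=snap("wrist","w1"); print(np.round(d["mount"],3).tolist(),d["fx"],d["cx"],d["cy"]); s=observe(); print(s["position"],s["eef_rot"],s["joint_pos"])
for n,X in dict(cam=(.419,.158,.095),handle=(.595,.079,.081),match=(.594,.177,.027),spice=(.583,-.124,.105)).items(): print(n,proj(d,X))
E
```

```text
[[-0.0, -0.946, -0.325, 0.084], [1.0, -0.0, -0.0, 0.001], [0.0, -0.325, 0.946, -0.164], [0.0, 0.0, 0.0, 1.0]] 317.6792940659435 274.38840549780787 214.4354164663723
[ 0.47660734 -0.0973806   0.22903555] [-0.00077042  0.71171558  0.70245754  0.00370629] [-0.29429774  0.16456955  1.65163164  0.00747704  1.32321354 -0.28302915]
cam [ 189.29179406 -160.37933215]
handle [417.12968358 -25.75891785]
match [ 403.86778792 -133.89172588]
spice [388.90950176 216.57317029]
```

View pics/w1.png

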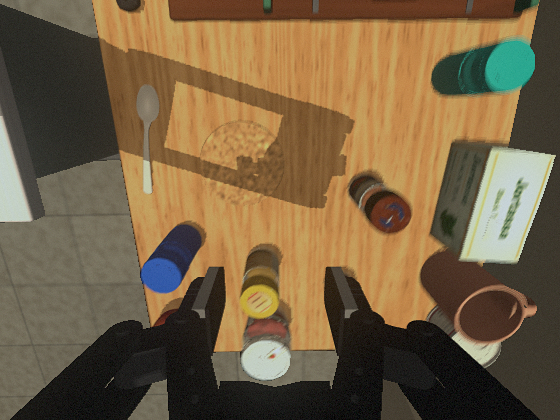

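The look from above shows the spice 1 cap at (390,213), predicted (389,216). The positions are good, so I go on to the cam.

Call:
carry_out:
  deltas:
    - {"jaw": 50, "delta_pos": [-9, 44, -2], "angular": [0, 0, 0]}
    - {"jaw": 50, "delta_pos": [-9, 44, -2], "angular": [0, 0, 0]}
    - {"jaw": 50, "delta_pos": [-9, 44, -2], "angular": [0, 0, 0]}
    - {"jaw": 50, "delta_pos": [-9, 44, -2], "angular": [0, 0, 0]}
    - {"jaw": 50, "delta_pos": [-9, 43, -2], "angular": [0, 0, 0]}
    - {"jaw": 50, "delta_pos": [-9, 36, -2], "angular": [0, 0, 0]}
    - {"jaw": 50, "delta_pos": [0, 0, 0], "angular": [0, 0, 0]}
    - {"jaw": 50, "delta_pos": [0, 0, 0], "angular": [0, 0, 0]}

```text
time_s: 1.95
position: [0.4177, 0.1493, 0.2164]
eef_rot: [0.0, 0.715, 0.699, -0.001]
contact_force: [0.1, -0.7, 0.4]
grip_width: 0.0498
finger_force: 0.0
```

```bash
python3 - <<'E'
from h import *
d=snap("wrist","w2"); s=observe(); print(s["position"],s["eef_rot"])
for n,X in dict(cam=(.419,.158,.095),camend=(.419,.186,.095),camend2=(.419,.130,.095),handle=(.595,.079,.081),match=(.594,.177,.027)).items(): print(n,proj(d,X))
E
```

```text
[0.41809681 0.14855192 0.21648693] [ 1.72541359e-04  7.15901132e-01  6.98201515e-01 -4.28400424e-04]
cam [274.74365376 190.50845192]
camend [274.01617234 160.2829689 ]
camend2 [275.42744129 218.91853606]
handle [444.89179598 256.57698087]
match [432.6282126  154.57158567]
```

View pics/w2.png

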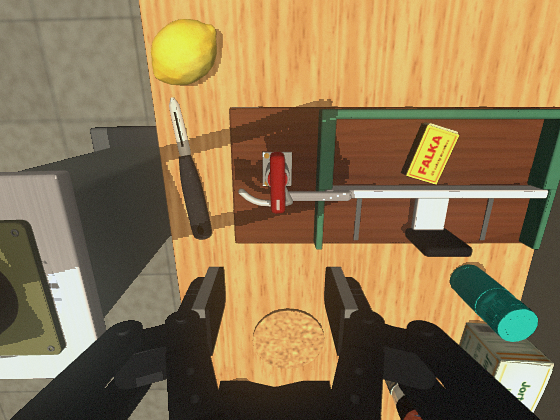

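```bash
python3 - <<'E'
from h import *
d=load("w2")
for y in (.130,.186,.192):
  for z in (.065,.095): print(y,z,proj(d,(.421,y,z)))
print(atz(d,278,152,.065),atz(d,278,152,.095),atz(d,278,213,.095),atz(d,278,213,.065))
c=cv2.imread("pics/w2.png")[130:280,230:480]; hsv=cv2.cvtColor(c,cv2.COLOR_BGR2HSV)
m=((hsv[...,0]<6)|(hsv[...,0]>174))&(hsv[...,1]>180)&(hsv[...,2]>70); m[:, 80:]=0
ys,xs=np.nonzero(m); print(xs.min()+230,xs.max()+230,ys.min()+130,ys.max()+130)
for u,v in [(471,251),(418,252),(459,232),(405,231)]: print(u,v,atz(d,u,v,.081))
E
```

```text
0.13 0.065 [277.27728606 209.14137235]
0.13 0.095 [277.51967743 218.87248458]
0.186 0.065 [276.10105633 155.23549844]
0.186 0.095 [276.24202541 160.23046104]
0.192 0.065 [275.96687071 149.0858552 ]
0.192 0.095 [276.09538223 153.49979216]
[0.42293808 0.18912039 0.065     ] [0.42272517 0.19328511 0.095     ] [0.42157744 0.13591482 0.095     ] [0.42166982 0.12572507 0.065     ]
268 286 152 213
471 251 [0.62111697 0.08481174 0.081     ]
418 252 [0.56626873 0.08494391 0.081     ]
459 232 [0.60514891 0.10646089 0.081     ]
405 231 [0.55017293 0.10884006 0.081     ]
```

The wrist view shows the cam bar at (268–286, 152–213), so its centre is about (0.422, 0.1625). The matchbox is at (433,152). I descend, grip and turn the cam.

Call:
carry_out:
  deltas:
    - {"jaw": 40, "delta_pos": [4, 14, -40], "angular": [0, 0, 0]}
    - {"jaw": 40, "delta_pos": [0, 0, -45], "angular": [0, 0, 0]}
    - {"jaw": 40, "delta_pos": [0, 0, -40], "angular": [0, 0, 0]}
    - {"jaw": 40, "delta_pos": [0, 0, -27], "angular": [0, 0, 0]}
    - {"jaw": 40, "delta_pos": [0, 0, 0], "angular": [0, 0, 0]}
    - {"jaw": 8, "delta_pos": [0, 0, 0], "angular": [0, 0, 0]}
    - {"jaw": 8, "delta_pos": [0, 0, 0], "angular": [0, 0, 0]}
    - {"jaw": 8, "delta_pos": [0, 0, 0], "angular": [0, 0, 0]}
    - {"jaw": 8, "delta_pos": [0, 0, 0], "angular": [0, 0, 0]}
    - {"jaw": 8, "delta_pos": [0, 0, 0], "angular": [0, 0, 0]}
  grip_force: 40

```text
time_s: 3.0
position: [0.4208, 0.1624, 0.0658]
eef_rot: [-0.0, 0.716, 0.698, -0.001]
contact_force: [-5.6, -1.4, 2.3]
grip_width: 0.0126
finger_force: 40.4
```

Call:
carry_out:
  deltas:
    - {"jaw": 8, "delta_pos": [0, 0, 0], "angular": [0, 0, 8]}
    - {"jaw": 8, "delta_pos": [0, 0, 0], "angular": [0, 0, 8]}
    - {"jaw": 8, "delta_pos": [0, 0, 0], "angular": [0, 0, 8]}
    - {"jaw": 8, "delta_pos": [0, 0, 0], "angular": [0, 0, 8]}
    - {"jaw": 8, "delta_pos": [0, 0, 0], "angular": [0, 0, 8]}
    - {"jaw": 8, "delta_pos": [0, 0, 0], "angular": [0, 0, 8]}
    - {"jaw": 8, "delta_pos": [0, 0, 0], "angular": [0, 0, 8]}
    - {"jaw": 8, "delta_pos": [0, 0, 0], "angular": [0, 0, 8]}
    - {"jaw": 8, "delta_pos": [0, 0, 0], "angular": [0, 0, 8]}
    - {"jaw": 8, "delta_pos": [0, 0, 0], "angular": [0, 0, 8]}

```text
time_s: 4.0
position: [0.4207, 0.1625, 0.0658]
eef_rot: [-0.001, 0.097, 0.995, -0.0]
contact_force: [-7.0, -0.8, 3.8]
grip_width: 0.0126
finger_force: 40.4
```

Call:
carry_out:
  deltas:
    - {"jaw": 8, "delta_pos": [0, 0, 0], "angular": [0, 0, 6]}
    - {"jaw": 8, "delta_pos": [0, 0, 0], "angular": [0, 0, 4]}
    - {"jaw": 8, "delta_pos": [0, 0, 0], "angular": [0, 0, 0]}
    - {"jaw": 8, "delta_pos": [0, 0, 0], "angular": [0, 0, 0]}
    - {"jaw": 8, "delta_pos": [0, 0, 0], "angular": [0, 0, 0]}

```text
time_s: 4.5
position: [0.4207, 0.1625, 0.0658]
eef_rot: [-0.001, 0.013, 1.0, -0.0]
contact_force: [-5.7, -0.4, 4.0]
grip_width: 0.0125
finger_force: 40.4
```

```bash
python3 - <<'E'
from h import *
s=observe(); print({k:np.round(s[k],3) for k in("position","eef_rot","moment","contact_force","joint_pos")})
E
```

```text
{'position': array([0.421, 0.162, 0.066]), 'eef_rot': array([-0.001,  0.013,  1.   , -0.   ]), 'moment': array([-0.157,  0.959, -0.012]), 'contact_force': array([-5.721, -0.442,  3.988]), 'joint_pos': array([ 0.275,  0.309,  1.948, -0.   ,  0.886, -1.27 ])}
```

Call:
carry_out:
  deltas:
    - {"jaw": 8, "delta_pos": [0, 0, 0], "angular": [0, 0, 3]}
    - {"jaw": 8, "delta_pos": [0, 0, 0], "angular": [0, 0, 0]}
    - {"jaw": 8, "delta_pos": [0, 0, 0], "angular": [0, 0, -3]}
    - {"jaw": 40, "delta_pos": [0, 0, 0], "angular": [0, 0, 0]}
    - {"jaw": 40, "delta_pos": [0, 0, 0], "angular": [0, 0, 0]}
    - {"jaw": 40, "delta_pos": [0, 0, 50], "angular": [0, 0, 0]}
    - {"jaw": 40, "delta_pos": [0, 0, 50], "angular": [0, 0, 0]}
    - {"jaw": 40, "delta_pos": [46, -14, 10], "angular": [0, 0, 0]}
    - {"jaw": 40, "delta_pos": [46, -14, 0], "angular": [0, 0, 0]}
    - {"jaw": 40, "delta_pos": [0, 0, 0], "angular": [0, 0, 0]}

```text
time_s: 5.5
position: [0.5234, 0.134, 0.1774]
eef_rot: [0.006, 0.014, 1.0, 0.0]
contact_force: [-0.4, -0.0, 0.0]
grip_width: 0.0402
finger_force: 0.0
```

```bash
python3 - <<'E'
from h import *
snap("wrist","w3");snap("top","t3");s=observe();print(s["position"],s["eef_rot"])
a=cv2.imread("pics/t3.png");w=cv2.imread("pics/w3.png")
o=np.zeros((600,800,3),np.uint8);o[:420,:560]=w;o[:600//1,560:]=0;c=cv2.resize(a[100:300,130:250],None,fx=2,fy=2);o[:400,560:]=c
cv2.imwrite("pics/v3.png",o[:420])
E
```

```text
[0.51589873 0.1346769  0.17522098] [9.11554716e-04 1.33055856e-02 9.99911044e-01 1.83558061e-04]
```

View pics/v3.png

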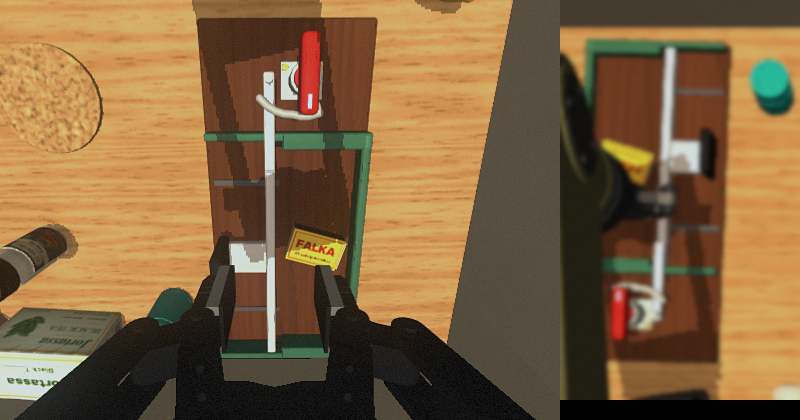

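The cam is released: the red bar runs along the gate at wrist (310,72). Next I go to the handle.

Call:
carry_out:
  deltas:
    - {"jaw": 44, "delta_pos": [40, -26, 0], "angular": [0, 0, 0]}
    - {"jaw": 44, "delta_pos": [40, -26, 0], "angular": [0, 0, 0]}
    - {"jaw": 44, "delta_pos": [0, 0, -40], "angular": [0, 0, 0]}
    - {"jaw": 44, "delta_pos": [0, 0, -40], "angular": [0, 0, 0]}
    - {"jaw": 44, "delta_pos": [0, 0, -40], "angular": [0, 0, 0]}
    - {"jaw": 44, "delta_pos": [0, 0, -7], "angular": [0, 0, 0]}
    - {"jaw": 8, "delta_pos": [0, 0, 0], "angular": [0, 0, 0]}
    - {"jaw": 8, "delta_pos": [0, 0, 0], "angular": [0, 0, 0]}
    - {"jaw": 8, "delta_pos": [0, 0, 0], "angular": [0, 0, 0]}
    - {"jaw": 8, "delta_pos": [0, 0, 0], "angular": [0, 0, 0]}

```text
time_s: 6.6
position: [0.594, 0.0816, 0.0492]
eef_rot: [0.0, 0.012, 1.0, -0.001]
contact_force: [-0.3, -4.9, -7.4]
grip_width: 0.0107
finger_force: 42.4
```

Call:
carry_out:
  deltas:
    - {"jaw": 6, "delta_pos": [0, -10, 0], "angular": [0, 0, 0]}
    - {"jaw": 6, "delta_pos": [-1, -10, 0], "angular": [0, 0, 0]}
    - {"jaw": 6, "delta_pos": [0, -10, 0], "angular": [0, 0, 0]}
    - {"jaw": 6, "delta_pos": [0, -10, 0], "angular": [0, 0, 0]}
    - {"jaw": 6, "delta_pos": [-1, -10, 0], "angular": [0, 0, 0]}
    - {"jaw": 6, "delta_pos": [0, -9, 0], "angular": [0, 0, 0]}
    - {"jaw": 6, "delta_pos": [0, 0, 0], "angular": [0, 0, 0]}
    - {"jaw": 6, "delta_pos": [0, 0, 0], "angular": [0, 0, 0]}

```text
time_s: 7.4
position: [0.5927, 0.0234, 0.049]
eef_rot: [0.001, 0.013, 1.0, 0.0]
contact_force: [-4.3, 4.6, 6.6]
grip_width: 0.0106
finger_force: 44.2
```

Call:
carry_out:
  deltas:
    - {"jaw": 44, "delta_pos": [0, 0, 0], "angular": [0, 0, 0]}
    - {"jaw": 44, "delta_pos": [0, 0, 0], "angular": [0, 0, 0]}
    - {"jaw": 44, "delta_pos": [0, 0, 45], "angular": [0, 0, 0]}
    - {"jaw": 60, "delta_pos": [0, 0, 45], "angular": [0, 0, 0]}
    - {"jaw": 60, "delta_pos": [0, 15, 20], "angular": [0, 0, -8]}
    - {"jaw": 60, "delta_pos": [0, 15, 0], "angular": [0, 0, -8]}
    - {"jaw": 60, "delta_pos": [0, 15, 0], "angular": [0, 0, -8]}
    - {"jaw": 60, "delta_pos": [0, 15, 0], "angular": [0, 0, -8]}
    - {"jaw": 60, "delta_pos": [0, 15, 0], "angular": [0, 0, -8]}
    - {"jaw": 60, "delta_pos": [0, 15, 0], "angular": [0, 0, -8]}

```text
time_s: 8.4
position: [0.5932, 0.1138, 0.1577]
eef_rot: [0.001, 0.421, 0.907, -0.0]
contact_force: [-0.7, -0.5, 0.4]
grip_width: 0.06
finger_force: 0.0
```

Call:
carry_out:
  deltas:
    - {"jaw": 60, "delta_pos": [0, 10, 0], "angular": [0, 0, -8]}
    - {"jaw": 60, "delta_pos": [0, 10, 0], "angular": [0, 0, -8]}
    - {"jaw": 60, "delta_pos": [0, 10, 0], "angular": [0, 0, -8]}
    - {"jaw": 60, "delta_pos": [0, 10, 0], "angular": [0, 0, -8]}
    - {"jaw": 60, "delta_pos": [0, 0, 0], "angular": [0, 0, -8]}
    - {"jaw": 60, "delta_pos": [0, 0, 0], "angular": [0, 0, -8]}
    - {"jaw": 60, "delta_pos": [0, 0, 0], "angular": [0, 0, -8]}
    - {"jaw": 60, "delta_pos": [0, 0, 0], "angular": [0, 0, 0]}
    - {"jaw": 60, "delta_pos": [0, 0, 0], "angular": [0, 0, 0]}

```text
time_s: 9.3
position: [0.5928, 0.1536, 0.1577]
eef_rot: [0.0, 0.795, 0.607, 0.0]
contact_force: [0.5, -0.3, 0.6]
grip_width: 0.06
finger_force: 0.0
```

```bash
cat >> h.py <<'E'
def matchbox(d,z):
    h=cv2.cvtColor(np.ascontiguousarray(d["color"]),cv2.COLOR_RGB2HSV)
    m=cv2.inRange(h,(22,150,110),(34,255,255)); m=cv2.morphologyEx(m,cv2.MORPH_CLOSE,np.ones((9,9)))
    out=[]
    for c in cv2.findContours(m,cv2.RETR_EXTERNAL,cv2.CHAIN_APPROX_NONE)[0]:
        if cv2.contourArea(c)<200: continue
        P=np.array([atz(d,*p,z)[:2] for p in c[:,0,:].astype(float)],np.float32)*1000
        out.append(cv2.minAreaRect(P))
    return out
E
python3 - <<'E'
from h import *
d=snap("wrist","w4");s=observe();print(s["position"],s["eef_rot"]); print(matchbox(d,.027))
E
```

```text
[0.59265574 0.15360608 0.15766234] [2.76494386e-04 7.95096859e-01 6.06482393e-01 1.20744748e-04]
[((593.6963500976562, 176.5479736328125), (57.159603118896484, 37.194664001464844), 73.12969970703125)]
```

View pics/w4.png

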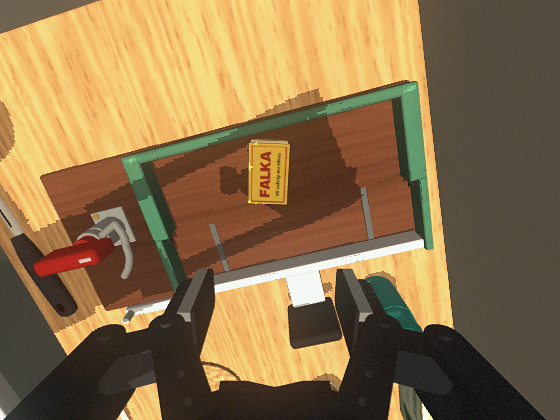

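The gate is fully open, with the matchbox at (268,172), which works out to (594,177) mm at 73°.

Call:
carry_out:
  deltas:
    - {"jaw": 60, "delta_pos": [1, 23, -30], "angular": [0, 0, -1.5]}
    - {"jaw": 60, "delta_pos": [0, 0, -45], "angular": [0, 0, 0]}
    - {"jaw": 60, "delta_pos": [0, 0, -40], "angular": [0, 0, 0]}
    - {"jaw": 60, "delta_pos": [0, 0, -20], "angular": [0, 0, 0]}
    - {"jaw": 60, "delta_pos": [0, 0, -10], "angular": [0, 0, 0]}
    - {"jaw": 34, "delta_pos": [0, 0, 0], "angular": [0, 0, 0]}
    - {"jaw": 34, "delta_pos": [0, 0, 0], "angular": [0, 0, 0]}
    - {"jaw": 34, "delta_pos": [0, 0, 0], "angular": [0, 0, 0]}
    - {"jaw": 34, "delta_pos": [0, 0, 0], "angular": [0, 0, 0]}
  grip_force: 25

```text
time_s: 10.25
position: [0.5945, 0.1772, 0.0143]
eef_rot: [0.001, 0.804, 0.595, 0.001]
contact_force: [-1.0, -0.8, 0.0]
grip_width: 0.0342
finger_force: 0.0
```

```bash
python3 - <<'E'
from h import *
d=snap("wrist","w5");s=observe();print(s["position"],s["grip_width"],s["finger_force"]); print(matchbox(d,.027)); w=d["color"][:,:,::-1]; t=snap("top","t5"); print(matchbox(t,.027))
E
```

```text
[0.59424555 0.17714767 0.01412242] 0.03427739761338838 0.0
[((593.83935546875, 176.70584106445312), (56.96689224243164, 36.65235137939453), 72.29138946533203)]
[((454.9934997558594, -229.53530883789062), (40.4473876953125, 45.108787536621094), 0.18009473383426666)]
```

View pics/w5.png

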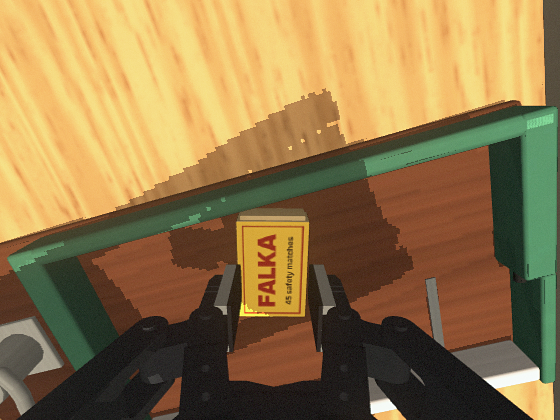

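The view shows the box at (272,270), undisturbed between the pads, which still sit above it. I open, go lower and grip again.

Call:
carry_out:
  deltas:
    - {"jaw": 60, "delta_pos": [0, 0, 0], "angular": [0, 0, 0]}
    - {"jaw": 60, "delta_pos": [0, 0, 0], "angular": [0, 0, 0]}
    - {"jaw": 60, "delta_pos": [0, 0, -4], "angular": [0, 0, 0]}
    - {"jaw": 60, "delta_pos": [0, 0, -4], "angular": [0, 0, 0]}
    - {"jaw": 60, "delta_pos": [0, 0, 0], "angular": [0, 0, 0]}
    - {"jaw": 30, "delta_pos": [0, 0, 0], "angular": [0, 0, 0]}
    - {"jaw": 30, "delta_pos": [0, 0, 0], "angular": [0, 0, 0]}
    - {"jaw": 30, "delta_pos": [0, 0, 0], "angular": [0, 0, 0]}
    - {"jaw": 30, "delta_pos": [0, 0, 0], "angular": [0, 0, 0]}

```text
time_s: 11.25
position: [0.5934, 0.177, 0.0048]
eef_rot: [0.0, 0.804, 0.595, 0.0]
contact_force: [-1.1, -0.5, -0.5]
grip_width: 0.0299
finger_force: 0.0
```

```bash
python3 - <<'E'
from h import *
d=load("w5"); s=observe()
M=np.linalg.inv(np.array(d["mount"]))
for hw in (.0171,):
  for x in (-.011,.011):
    for z in (0,-.005,-.01,-.015,-.02,-.03):
      r=[]
      for sg in(-1,1):
        p=M@np.array([x,sg*hw,z,1]); r+=[d["cx"]+d["fx"]*p[0]/p[2],d["cy"]+d["fy"]*p[1]/p[2]]
      print(x,z,np.round(r))
d2=snap("wrist","w6"); print(matchbox(d2,.027))
E
```

```text
-0.011 0 [244. 276. 302. 276.]
-0.011 -0.005 [243. 281. 303. 281.]
-0.011 -0.01 [242. 286. 303. 285.]
-0.011 -0.015 [241. 290. 304. 290.]
-0.011 -0.02 [240. 296. 305. 296.]
-0.011 -0.03 [238. 307. 307. 307.]
0.011 0 [242. 242. 303. 242.]
0.011 -0.005 [242. 246. 304. 246.]
0.011 -0.01 [241. 250. 305. 250.]
0.011 -0.015 [240. 254. 306. 254.]
0.011 -0.02 [239. 258. 306. 258.]
0.011 -0.03 [236. 268. 308. 268.]
[((594.0409545898438, 176.60910034179688), (56.597408294677734, 36.640560150146484), 73.00487518310547)]
```

```bash
python3 -c "
import cv2
a=cv2.imread('pics/w6.png')[190:420,140:420];cv2.imwrite('pics/c6.png',cv2.resize(a,None,fx=2.6,fy=2.6,interpolation=cv2.INTER_CUBIC))"
```

```text
(no output)
```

View pics/c6.png

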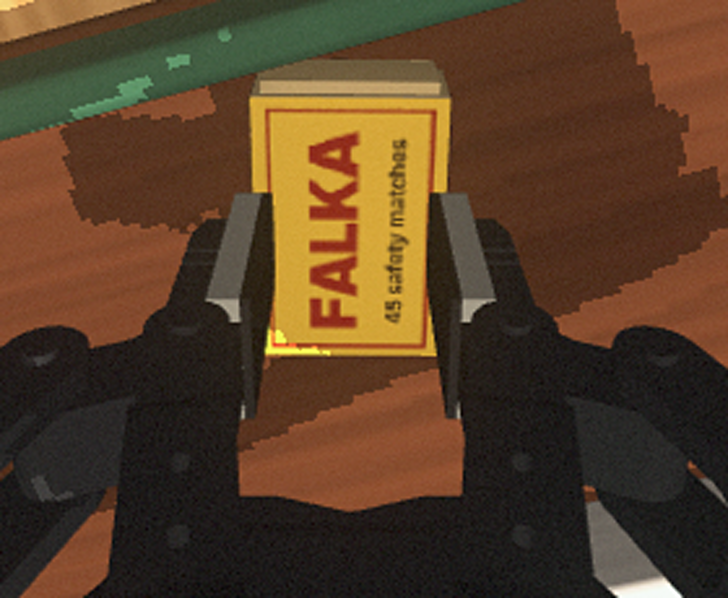

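The pads lie over the box edges at crop (270,195), so their tips are still above its top. At this opening they sit about 25 mm behind the TCP. I open and go lower, watching the force.

Call:
carry_out:
  deltas:
    - {"jaw": 60, "delta_pos": [0, 0, 0], "angular": [0, 0, 0]}
    - {"jaw": 60, "delta_pos": [0, 0, 0], "angular": [0, 0, 0]}
    - {"jaw": 60, "delta_pos": [0, 0, -4], "angular": [0, 0, 0]}
    - {"jaw": 60, "delta_pos": [0, 0, -4], "angular": [0, 0, 0]}
    - {"jaw": 60, "delta_pos": [0, 0, -3], "angular": [0, 0, 0]}
    - {"jaw": 60, "delta_pos": [0, 0, 0], "angular": [0, 0, 0]}

```text
time_s: 11.9
position: [0.5926, 0.1768, -0.0071]
eef_rot: [-0.0, 0.804, 0.595, -0.001]
contact_force: [-0.4, -0.0, 0.1]
grip_width: 0.0597
finger_force: 0.0
```

Call:
carry_out:
  deltas:
    - {"jaw": 30, "delta_pos": [0, 0, 0], "angular": [0, 0, 0]}
    - {"jaw": 30, "delta_pos": [0, 0, 0], "angular": [0, 0, 0]}
    - {"jaw": 30, "delta_pos": [0, 0, 0], "angular": [0, 0, 0]}
    - {"jaw": 30, "delta_pos": [0, 0, 0], "angular": [0, 0, 0]}

```text
time_s: 12.3
position: [0.5933, 0.177, -0.0062]
eef_rot: [0.0, 0.804, 0.595, 0.0]
contact_force: [-0.1, -0.9, -0.1]
grip_width: 0.0378
finger_force: 25.6
```

Gripped at 37.8 mm. I carry it to the coaster.

Call:
carry_out:
  deltas:
    - {"jaw": 30, "delta_pos": [0, 0, 30], "angular": [0, 0, 0]}
    - {"jaw": 30, "delta_pos": [0, 0, 45], "angular": [0, 0, 0]}
    - {"jaw": 30, "delta_pos": [0, 0, 40], "angular": [0, 0, 0]}
    - {"jaw": 30, "delta_pos": [-23, -38, 0], "angular": [0, 0, 0]}
    - {"jaw": 30, "delta_pos": [-23, -38, 0], "angular": [0, 0, 0]}
    - {"jaw": 30, "delta_pos": [-23, -38, 0], "angular": [0, 0, 0]}
    - {"jaw": 30, "delta_pos": [-23, -38, 0], "angular": [0, 0, 0]}
    - {"jaw": 30, "delta_pos": [-23, -38, 0], "angular": [0, 0, 0]}
    - {"jaw": 30, "delta_pos": [-23, -38, 0], "angular": [0, 0, 0]}
    - {"jaw": 30, "delta_pos": [-24, -39, 0], "angular": [0, 0, 0]}

```text
time_s: 13.3
position: [0.4303, -0.0912, 0.109]
eef_rot: [0.0, 0.804, 0.595, 0.0]
contact_force: [0.1, -0.7, -0.1]
grip_width: 0.038
finger_force: 25.6
```

Call:
carry_out:
  deltas:
    - {"jaw": 30, "delta_pos": [0, 0, 0], "angular": [0, 0, 0]}
    - {"jaw": 30, "delta_pos": [0, 0, -40], "angular": [0, 0, 0]}
    - {"jaw": 30, "delta_pos": [0, 0, -40], "angular": [0, 0, 0]}
    - {"jaw": 30, "delta_pos": [0, 0, -20], "angular": [0, 0, 0]}
    - {"jaw": 30, "delta_pos": [0, 0, -10], "angular": [0, 0, 0]}
    - {"jaw": 30, "delta_pos": [0, 0, 0], "angular": [0, 0, 0]}

```text
time_s: 13.9
position: [0.4308, -0.0894, -0.0023]
eef_rot: [-0.001, 0.804, 0.595, -0.001]
contact_force: [-0.1, -0.3, -0.3]
grip_width: 0.0383
finger_force: 25.6
```

Call:
carry_out:
  deltas:
    - {"jaw": 30, "delta_pos": [0, 0, -5], "angular": [0, 0, 0]}
    - {"jaw": 30, "delta_pos": [0, 0, -2], "angular": [0, 0, 0]}
    - {"jaw": 30, "delta_pos": [0, 0, 0], "angular": [0, 0, 0]}
    - {"jaw": 55, "delta_pos": [0, 0, 0], "angular": [0, 0, 0]}
    - {"jaw": 55, "delta_pos": [0, 0, 0], "angular": [0, 0, 0]}
    - {"jaw": 55, "delta_pos": [0, 0, 40], "angular": [0, 0, 0]}
    - {"jaw": 55, "delta_pos": [0, 0, 40], "angular": [0, 0, 0]}
    - {"jaw": 55, "delta_pos": [0, 0, 40], "angular": [0, 0, 0]}
    - {"jaw": 55, "delta_pos": [0, 0, 40], "angular": [0, 0, 0]}
    - {"jaw": 55, "delta_pos": [0, 0, 0], "angular": [0, 0, 0]}

```text
time_s: 14.9
position: [0.4354, -0.0913, 0.1572]
eef_rot: [0.005, 0.804, 0.595, 0.004]
contact_force: [-0.0, -0.4, -0.5]
grip_width: 0.0548
finger_force: 0.0
```

```bash
cat >> h.py <<'E'
def blob(d,lo,hi,z,amin=150):
    h=cv2.cvtColor(np.ascontiguousarray(d["color"]),cv2.COLOR_RGB2HSV); m=cv2.inRange(h,lo,hi); out=[]
    for c in cv2.findContours(m,cv2.RETR_EXTERNAL,cv2.CHAIN_APPROX_NONE)[0]:
        if cv2.contourArea(c)<amin: continue
        P=np.array([atz(d,*p,z)[:2] for p in c[:,0,:].astype(float)],np.float32)*1000
        out.append([np.round(v) for v in (cv2.minEnclosingCircle(c)[0],)+cv2.minEnclosingCircle(P)])
    return out
E
python3 - <<'E'
from h import *
d=snap("wrist","w7");print(observe()["position"],matchbox(d,.023)); t=snap("top","t7"); print(matchbox(t,.023))
print(matchbox(load("w1"),.1),matchbox(load("top0"),.1))
c=np.hstack([d["color"],t["color"][100:310,250:410].repeat(2,0)[:,:]])[:,:,::-1]; cv2.imwrite("pics/c7.png",c)
E
```

```text
[ 0.43363427 -0.09077281  0.15475656] [((440.7132873535156, -291.0058898925781), (55.689552307128906, 34.09170150756836), 76.91332244873047), ((432.5263366699219, -90.43757629394531), (56.036842346191406, 36.50446701049805), 71.86367797851562)]
[((330.6202087402344, 286.56512451171875), (58.40468978881836, 58.47882843017578), 79.1607894897461), ((455.16558837890625, -232.30044555664062), (40.64362335205078, 40.75897979736328), 89.48589324951172)]
[((454.8970642089844, -219.75218200683594), (42.1885871887207, 39.84794616699219), 46.862979888916016)] [((335.65106201171875, 260.9844970703125), (54.99219512939453, 54.048622131347656), 78.04850769042969), ((451.98297119140625, -220.2608642578125), (37.8260498046875, 42.185401916503906), 0.18019933998584747), ((581.7747802734375, 158.9690399169922), (56.89537811279297, 36.56392288208008), 71.71382904052734)]
```

View pics/c7.png

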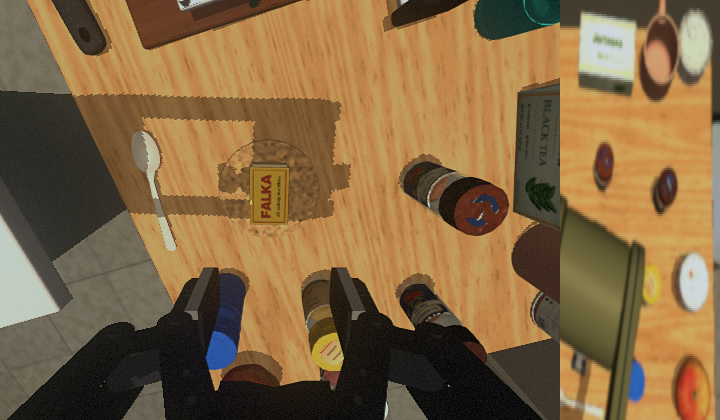

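The box lies centred on the coaster (432.5,-90.4). Next is spice_c.

Call:
carry_out:
  deltas:
    - {"jaw": 66, "delta_pos": [2, -13, 0], "angular": [0, 0, 8.1]}
    - {"jaw": 66, "delta_pos": [2, -13, 0], "angular": [0, 0, 8.1]}
    - {"jaw": 66, "delta_pos": [2, -13, 0], "angular": [0, 0, 8.1]}
    - {"jaw": 66, "delta_pos": [2, -13, 0], "angular": [0, 0, 8.1]}
    - {"jaw": 66, "delta_pos": [2, -13, 0], "angular": [0, 0, 8.1]}
    - {"jaw": 66, "delta_pos": [2, -13, 0], "angular": [0, 0, 8.1]}
    - {"jaw": 66, "delta_pos": [2, -13, 0], "angular": [0, 0, 8.1]}
    - {"jaw": 66, "delta_pos": [2, -13, 0], "angular": [0, 0, 8.1]}
    - {"jaw": 66, "delta_pos": [2, -13, 0], "angular": [0, 0, 8.1]}
    - {"jaw": 66, "delta_pos": [2, -12, 0], "angular": [0, 0, 8.1]}

```text
time_s: 16.0
position: [0.4498, -0.2188, 0.1495]
eef_rot: [-0.002, 0.222, 0.975, 0.001]
contact_force: [0.3, -0.3, 0.5]
grip_width: 0.0657
finger_force: 0.0
```

Call:
carry_out:
  deltas:
    - {"jaw": 66, "delta_pos": [0, 0, 0], "angular": [0, 0, 8.1]}
    - {"jaw": 66, "delta_pos": [0, 0, 0], "angular": [0, 0, 8.1]}
    - {"jaw": 66, "delta_pos": [0, 0, 0], "angular": [0, 0, 8.1]}
    - {"jaw": 66, "delta_pos": [0, 0, 0], "angular": [0, 0, 0]}
    - {"jaw": 66, "delta_pos": [0, 0, 0], "angular": [0, 0, 0]}

```text
time_s: 16.5
position: [0.4503, -0.2185, 0.1503]
eef_rot: [-0.001, 0.016, 1.0, 0.001]
contact_force: [0.1, 0.5, -0.0]
grip_width: 0.0663
finger_force: 0.0
```

```bash
python3 - <<'E'
from h import *
d=snap("wrist","w8");s=observe();print(s["position"],s["eef_rot"],s["joint_pos"]);
print(matchbox(d,.1)); print("white",blob(d,(0,0,170),(179,60,255),.084,300))
for n,X in dict(sc=(.454,-.220,.1),jam=(.456,-.316,.084)).items(): print(n,proj(d,X))
E
```

```text
[ 0.45051515 -0.21859086  0.1506279 ] [-9.83647708e-04  1.60857836e-02  9.99869969e-01  5.70155578e-04] [-5.36123216e-01  2.60249829e-01  1.73927227e+00  1.31698557e-05
  1.14434441e+00 -2.07475203e+00]
[((415.3174133300781, -124.34684753417969), (42.422698974609375, 27.310569763183594), 71.95640563964844), ((336.02471923828125, -320.50567626953125), (8.993575096130371, 24.808837890625), 78.58399963378906)]
white [[array([546., 350.]), array([587.,  22.]), np.float64(56.0)], [array([150., 229.]), array([ 456., -317.]), np.float64(31.0)], [array([502.,  52.]), array([340., -66.]), np.float64(15.0)]]
sc [272.67276211 231.4440819 ]
jam [149.8554659  230.02708529]
```

Call:
carry_out:
  deltas:
    - {"jaw": 66, "delta_pos": [3, -1, -30], "angular": [0, 0, 0]}
    - {"jaw": 66, "delta_pos": [0, 0, -40], "angular": [0, 0, 0]}
    - {"jaw": 66, "delta_pos": [0, 0, -25], "angular": [0, 0, 0]}
    - {"jaw": 66, "delta_pos": [0, 0, -13], "angular": [0, 0, 0]}
    - {"jaw": 66, "delta_pos": [0, 0, 0], "angular": [0, 0, 0]}
    - {"jaw": 30, "delta_pos": [0, 0, 0], "angular": [0, 0, 0]}
    - {"jaw": 30, "delta_pos": [0, 0, 0], "angular": [0, 0, 0]}
    - {"jaw": 30, "delta_pos": [0, 0, 0], "angular": [0, 0, 0]}
    - {"jaw": 30, "delta_pos": [0, 0, 0], "angular": [0, 0, 0]}
    - {"jaw": 30, "delta_pos": [0, 0, 0], "angular": [0, 0, 0]}
  grip_force: 40

```text
time_s: 17.55
position: [0.4549, -0.2204, 0.0445]
eef_rot: [0.001, 0.015, 1.0, -0.0]
contact_force: [-0.5, -0.4, 1.9]
grip_width: 0.0417
finger_force: 40.7
```

Call:
carry_out:
  deltas:
    - {"jaw": 30, "delta_pos": [0, 0, 35], "angular": [0, 0, 0]}
    - {"jaw": 30, "delta_pos": [0, 0, 35], "angular": [0, 0, 0]}
    - {"jaw": 30, "delta_pos": [6, 40, 0], "angular": [0, 0, 0]}
    - {"jaw": 30, "delta_pos": [6, 44, 0], "angular": [0, 0, 0]}
    - {"jaw": 30, "delta_pos": [6, 44, 0], "angular": [0, 0, 0]}
    - {"jaw": 30, "delta_pos": [6, 44, 0], "angular": [0, 0, 0]}
    - {"jaw": 30, "delta_pos": [6, 44, 0], "angular": [0, 0, 0]}
    - {"jaw": 30, "delta_pos": [6, 44, 0], "angular": [0, 0, 0]}
    - {"jaw": 30, "delta_pos": [6, 44, 0], "angular": [0, 0, 0]}
    - {"jaw": 30, "delta_pos": [6, 44, 0], "angular": [0, 0, 0]}

```text
time_s: 18.55
position: [0.502, 0.1298, 0.1139]
eef_rot: [0.0, 0.015, 1.0, -0.0]
contact_force: [0.8, -0.6, -0.1]
grip_width: 0.0417
finger_force: 41.0
```

Call:
carry_out:
  deltas:
    - {"jaw": 30, "delta_pos": [5, 30, 0], "angular": [0, 0, 0]}
    - {"jaw": 30, "delta_pos": [4, 18, 0], "angular": [0, 0, 0]}
    - {"jaw": 30, "delta_pos": [0, 0, 0], "angular": [0, 0, 0]}
    - {"jaw": 30, "delta_pos": [0, 0, -30], "angular": [0, 0, 0]}
    - {"jaw": 30, "delta_pos": [0, 0, -20], "angular": [0, 0, 0]}
    - {"jaw": 30, "delta_pos": [0, 0, 0], "angular": [0, 0, 0]}

```text
time_s: 19.15
position: [0.5081, 0.1743, 0.0613]
eef_rot: [-0.003, 0.015, 1.0, -0.001]
contact_force: [-1.4, -0.1, -1.0]
grip_width: 0.0418
finger_force: 41.0
```

Call:
carry_out:
  deltas:
    - {"jaw": 30, "delta_pos": [0, 0, -4], "angular": [0, 0, 0]}
    - {"jaw": 30, "delta_pos": [0, 0, -4], "angular": [0, 0, 0]}
    - {"jaw": 30, "delta_pos": [0, 0, 0], "angular": [0, 0, 0]}
    - {"jaw": 30, "delta_pos": [0, 0, 0], "angular": [0, 0, 0]}

```text
time_s: 19.55
position: [0.5118, 0.1759, 0.0564]
eef_rot: [0.001, 0.015, 1.0, 0.0]
contact_force: [-0.2, -0.6, -0.7]
grip_width: 0.042
finger_force: 41.0
```

Call:
carry_out:
  deltas:
    - {"jaw": 30, "delta_pos": [0, 0, -2], "angular": [0, 0, 0]}
    - {"jaw": 30, "delta_pos": [0, 0, 0], "angular": [0, 0, 0]}
    - {"jaw": 60, "delta_pos": [0, 0, 0], "angular": [0, 0, 0]}
    - {"jaw": 60, "delta_pos": [0, 0, 0], "angular": [0, 0, 0]}
    - {"jaw": 66, "delta_pos": [0, 0, 40], "angular": [0, 0, 0]}
    - {"jaw": 66, "delta_pos": [0, 0, 45], "angular": [0, 0, 0]}
    - {"jaw": 66, "delta_pos": [10, -43, 0], "angular": [0, 0, 0]}
    - {"jaw": 66, "delta_pos": [10, -43, 0], "angular": [0, 0, 0]}
    - {"jaw": 66, "delta_pos": [10, -43, 0], "angular": [0, 0, 0]}
    - {"jaw": 66, "delta_pos": [10, -43, 0], "angular": [0, 0, 0]}

```text
time_s: 20.55
position: [0.5514, 0.0026, 0.1389]
eef_rot: [0.0, 0.014, 1.0, 0.0]
contact_force: [0.9, 0.6, -1.2]
grip_width: 0.0661
finger_force: 0.0
```

Call:
carry_out:
  deltas:
    - {"jaw": 66, "delta_pos": [10, -43, 0], "angular": [0, 0, 0]}
    - {"jaw": 66, "delta_pos": [10, -43, 0], "angular": [0, 0, 0]}
    - {"jaw": 66, "delta_pos": [11, -42, 0], "angular": [0, 0, 0]}
    - {"jaw": 66, "delta_pos": [0, 0, 0], "angular": [0, 0, 0]}
    - {"jaw": 66, "delta_pos": [0, 0, 0], "angular": [0, 0, 0]}
    - {"jaw": 66, "delta_pos": [0, 0, 0], "angular": [0, 0, 0]}

```text
time_s: 21.15
position: [0.5814, -0.123, 0.1383]
eef_rot: [-0.001, 0.015, 1.0, 0.001]
contact_force: [0.7, -0.2, 0.5]
grip_width: 0.0663
finger_force: 0.0
```

```bash
python3 - <<'E'
from h import *
d=snap("wrist","w9");s=observe();print(s["position"],s["eef_rot"]);
t=snap("top","t9")
y=[o for o in matchbox(t,.11)]; print(y, matchbox(t,.023))
for n,X in dict(s1=(.583,-.124,.105)).items(): print(n,proj(d,X))
print("dark red",blob(d,(0,80,30),(8,255,150),.105,200),blob(d,(172,80,30),(179,255,150),.105,200))
E
```

```text
[ 0.58147889 -0.12261814  0.13841722] [-5.94066815e-04  1.40907504e-02  9.99900460e-01  4.08641901e-04]
[((335.752197265625, 257.64111328125), (54.96751022338867, 52.145484924316406), 0.19923193752765656), ((507.9692077636719, 173.86386108398438), (40.06883239746094, 44.17863464355469), 0.16942240297794342)] [((329.68304443359375, 286.3299865722656), (59.55076599121094, 56.493377685546875), 0.1993195116519928), ((516.2595825195312, 195.56729125976562), (43.4097785949707, 47.86228942871094), 0.16966599225997925)]
s1 [273.30373998 237.76471071]
dark red [[array([24., 54.]), array([ 469., -258.]), np.float64(21.0)]] []
```

Call:
carry_out:
  deltas:
    - {"jaw": 66, "delta_pos": [1, -1, -30], "angular": [0, 0, 0]}
    - {"jaw": 66, "delta_pos": [0, 0, -40], "angular": [0, 0, 0]}
    - {"jaw": 66, "delta_pos": [0, 0, -26], "angular": [0, 0, 0]}
    - {"jaw": 66, "delta_pos": [0, 0, 0], "angular": [0, 0, 0]}
    - {"jaw": 30, "delta_pos": [0, 0, 0], "angular": [0, 0, 0]}
    - {"jaw": 30, "delta_pos": [0, 0, 0], "angular": [0, 0, 0]}
    - {"jaw": 30, "delta_pos": [0, 0, 0], "angular": [0, 0, 0]}
    - {"jaw": 30, "delta_pos": [0, 0, 0], "angular": [0, 0, 0]}
    - {"jaw": 30, "delta_pos": [0, 0, 0], "angular": [0, 0, 0]}

```text
time_s: 22.15
position: [0.5846, -0.1252, 0.0444]
eef_rot: [0.002, 0.015, 1.0, -0.0]
contact_force: [0.6, 1.3, 6.2]
grip_width: 0.0397
finger_force: 40.5
```

Call:
carry_out:
  deltas:
    - {"jaw": 30, "delta_pos": [0, 0, 30], "angular": [0, 0, 0]}
    - {"jaw": 30, "delta_pos": [0, 0, 40], "angular": [0, 0, 0]}
    - {"jaw": 30, "delta_pos": [0, 0, 35], "angular": [0, 0, 0]}
    - {"jaw": 30, "delta_pos": [-3, 43, 0], "angular": [0, 0, 0]}
    - {"jaw": 30, "delta_pos": [-3, 43, 0], "angular": [0, 0, 0]}
    - {"jaw": 30, "delta_pos": [-3, 43, 0], "angular": [0, 0, 0]}
    - {"jaw": 30, "delta_pos": [-3, 43, 0], "angular": [0, 0, 0]}
    - {"jaw": 30, "delta_pos": [-3, 43, 0], "angular": [0, 0, 0]}
    - {"jaw": 30, "delta_pos": [-4, 43, 0], "angular": [0, 0, 0]}
    - {"jaw": 30, "delta_pos": [-4, 42, 0], "angular": [0, 0, 0]}

```text
time_s: 23.15
position: [0.5598, 0.1765, 0.148]
eef_rot: [0.0, 0.015, 1.0, -0.0]
contact_force: [0.2, -0.2, -0.4]
grip_width: 0.0397
finger_force: 40.7
```

Call:
carry_out:
  deltas:
    - {"jaw": 30, "delta_pos": [0, 0, 0], "angular": [0, 0, 0]}
    - {"jaw": 30, "delta_pos": [0, 0, 0], "angular": [0, 0, 0]}
    - {"jaw": 30, "delta_pos": [0, 0, -40], "angular": [0, 0, 0]}
    - {"jaw": 30, "delta_pos": [0, 0, -35], "angular": [0, 0, 0]}
    - {"jaw": 30, "delta_pos": [0, 0, -12], "angular": [0, 0, 0]}
    - {"jaw": 30, "delta_pos": [0, 0, 0], "angular": [0, 0, 0]}
    - {"jaw": 30, "delta_pos": [0, 0, -3], "angular": [0, 0, 0]}
    - {"jaw": 30, "delta_pos": [0, 0, 0], "angular": [0, 0, 0]}

```text
time_s: 23.95
position: [0.5617, 0.1748, 0.059]
eef_rot: [0.001, 0.015, 1.0, 0.0]
contact_force: [0.1, -0.6, -1.2]
grip_width: 0.04
finger_force: 40.8
```

Call:
carry_out:
  deltas:
    - {"jaw": 30, "delta_pos": [0, 0, -4], "angular": [0, 0, 0]}
    - {"jaw": 30, "delta_pos": [0, 0, 0], "angular": [0, 0, 0]}
    - {"jaw": 60, "delta_pos": [0, 0, 0], "angular": [0, 0, 0]}
    - {"jaw": 60, "delta_pos": [0, 0, 0], "angular": [0, 0, 0]}
    - {"jaw": 66, "delta_pos": [0, 0, 40], "angular": [0, 0, 0]}
    - {"jaw": 66, "delta_pos": [0, 0, 45], "angular": [0, 0, 0]}
    - {"jaw": 66, "delta_pos": [0, -48, 0], "angular": [0, 0, 0]}
    - {"jaw": 66, "delta_pos": [0, -48, 0], "angular": [0, 0, 0]}
    - {"jaw": 66, "delta_pos": [0, -48, 0], "angular": [0, 0, 0]}
    - {"jaw": 66, "delta_pos": [0, -48, 0], "angular": [0, 0, 0]}

```text
time_s: 24.95
position: [0.5601, -0.0184, 0.1393]
eef_rot: [0.001, 0.014, 1.0, -0.0]
contact_force: [0.3, 0.4, -0.4]
grip_width: 0.0665
finger_force: 0.0
```

Call:
carry_out:
  deltas:
    - {"jaw": 66, "delta_pos": [-1, -48, 0], "angular": [0, 0, 0]}
    - {"jaw": 66, "delta_pos": [-1, -48, 0], "angular": [0, 0, 0]}
    - {"jaw": 66, "delta_pos": [-1, -48, 0], "angular": [0, 0, 0]}
    - {"jaw": 66, "delta_pos": [0, -48, 0], "angular": [0, 0, 0]}
    - {"jaw": 66, "delta_pos": [0, -48, 0], "angular": [0, 0, 0]}
    - {"jaw": 66, "delta_pos": [0, 0, 0], "angular": [0, 0, 0]}
    - {"jaw": 66, "delta_pos": [0, 0, 0], "angular": [0, 0, 0]}
    - {"jaw": 66, "delta_pos": [0, 0, 0], "angular": [0, 0, 0]}

```text
time_s: 25.75
position: [0.5568, -0.256, 0.1385]
eef_rot: [-0.0, 0.015, 1.0, 0.001]
contact_force: [0.2, 0.0, 0.7]
grip_width: 0.0664
finger_force: 0.0
```

```bash
python3 - <<'E'
from h import *
d=snap("wrist","w10");s=observe();print(s["position"]);
t=snap("top","t10"); c=t["color"][:,:,::-1]; a=cv2.resize(c[100:310,130:410],None,fx=1.8,fy=1.8)[:378]
o=np.zeros((600,560,3),np.uint8); w=cv2.resize(d["color"][:,:,::-1],(296,222)); o[:378,:504]=a; o[378:600,:296]=w; cv2.imwrite("pics/v10.png",o)
print(matchbox(t,.023),proj(d,(.558,-.259,.105)))
E
```

```text
[ 0.55694924 -0.2555367   0.13859853]
[((330.3629455566406, 286.36370849609375), (58.89707565307617, 58.0492057800293), 79.1607894897461), ((518.0345458984375, 195.88868713378906), (48.415313720703125, 44.587215423583984), 64.81428527832031)] [270.26543789 237.1733973 ]
```

View pics/v10.png

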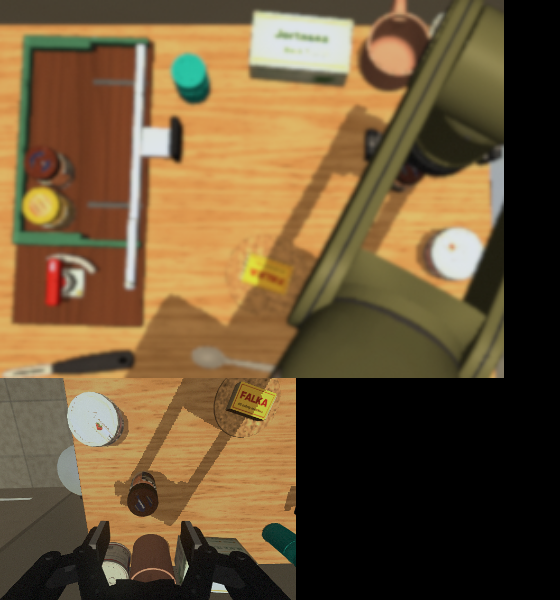

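```bash
python3 - <<'E'
from h import *
d=load("w10");t=load("t10")
print(matchbox(d,.023))
h=cv2.cvtColor(np.ascontiguousarray(t["color"]),cv2.COLOR_RGB2HSV)
m=cv2.inRange(h,(20,110,110),(36,255,255)); n,l,st,ce=cv2.connectedComponentsWithStats(m)
for i in range(1,n):
  if st[i,4]>60: print(st[i],np.round(ce[i]),np.round(atz(t,*ce[i],.023)*1000))
print(proj(d,(.432,-.090,.006)),proj(d,(.4325,-.0904,.023)),proj(t,(.432,-.09,.006)))
E
```

```text
[((432.8427734375, -91.22415161132812), (56.96614456176758, 37.17618942260742), 72.1178207397461)]
[300 102  88 166 726] [342. 187.] [ 581. -237.   23.]
[ 308  105   90  181 1896] [357. 236.] [ 470. -268.   23.]
[ 384  111   68   58 1858] [418. 139.] [ 693. -413.   23.]
[387 141  74 171 743] [423. 231.] [ 480. -417.   23.]
[402 143  66 157 593] [434. 225.] [ 494. -443.   23.]
[109 195  25   5  78] [122. 197.] [555. 266.  23.]
[142 204  23  21 348] [153. 214.] [518. 195.  23.]
[263 238  27  24 301] [274. 250.] [437. -81.  23.]
[ 95 282  29  31 663] [109. 297.] [330. 287.  23.]
[392 301  13  18  96] [398. 310.] [ 305. -358.   23.]
[  88  383   65   37 1526] [120. 406.] [ 97. 255.  23.]
[153 410  25  10 141] [163. 416.] [ 75. 160.  23.]
[468.32442006  46.3746258 ] [480.21187944  43.29530892] [277.93563625 252.2258079 ]
```

The top view shows spice_c (42,205) and one spice jar (44,163) standing in the bay, with the matchbox still on the coaster. I grip the second black-capped jar next.

Call:
carry_out:
  deltas:
    - {"jaw": 66, "delta_pos": [0, -2, -30], "angular": [0, 0, 0]}
    - {"jaw": 66, "delta_pos": [0, 0, -40], "angular": [0, 0, 0]}
    - {"jaw": 66, "delta_pos": [0, 0, -26], "angular": [0, 0, 0]}
    - {"jaw": 66, "delta_pos": [0, 0, 0], "angular": [0, 0, 0]}
    - {"jaw": 30, "delta_pos": [0, 0, 0], "angular": [0, 0, 0]}
    - {"jaw": 30, "delta_pos": [0, 0, 0], "angular": [0, 0, 0]}
    - {"jaw": 30, "delta_pos": [0, 0, 0], "angular": [0, 0, 0]}
    - {"jaw": 30, "delta_pos": [0, 0, 0], "angular": [0, 0, 0]}
    - {"jaw": 30, "delta_pos": [0, 0, 0], "angular": [0, 0, 0]}

```text
time_s: 26.75
position: [0.5585, -0.2595, 0.0445]
eef_rot: [0.002, 0.015, 1.0, -0.001]
contact_force: [-0.4, 1.5, 6.3]
grip_width: 0.0398
finger_force: 41.1
```

Call:
carry_out:
  deltas:
    - {"jaw": 30, "delta_pos": [0, 0, 30], "angular": [0, 0, 0]}
    - {"jaw": 30, "delta_pos": [0, 0, 40], "angular": [0, 0, 0]}
    - {"jaw": 30, "delta_pos": [0, 0, 35], "angular": [0, 0, 0]}
    - {"jaw": 30, "delta_pos": [0, 0, 0], "angular": [0, 0, 0]}

```text
time_s: 27.15
position: [0.5608, -0.2611, 0.1537]
eef_rot: [0.005, 0.015, 1.0, -0.003]
contact_force: [1.5, -0.9, -0.8]
grip_width: 0.04
finger_force: 40.8
```

Call:
carry_out:
  deltas:
    - {"jaw": 30, "delta_pos": [6, 48, 0], "angular": [0, 0, 0]}
    - {"jaw": 30, "delta_pos": [6, 48, 0], "angular": [0, 0, 0]}
    - {"jaw": 30, "delta_pos": [6, 48, 0], "angular": [0, 0, 0]}
    - {"jaw": 30, "delta_pos": [6, 48, 0], "angular": [0, 0, 0]}
    - {"jaw": 30, "delta_pos": [6, 48, 0], "angular": [0, 0, 0]}
    - {"jaw": 30, "delta_pos": [6, 48, 0], "angular": [0, 0, 0]}
    - {"jaw": 30, "delta_pos": [6, 48, 0], "angular": [0, 0, 0]}
    - {"jaw": 30, "delta_pos": [6, 48, 0], "angular": [0, 0, 0]}
    - {"jaw": 30, "delta_pos": [6, 48, 0], "angular": [0, 0, 0]}
    - {"jaw": 30, "delta_pos": [0, 0, 0], "angular": [0, 0, 0]}

```text
time_s: 28.15
position: [0.6112, 0.1794, 0.1467]
eef_rot: [-0.0, 0.012, 1.0, 0.002]
contact_force: [0.7, -0.7, -0.9]
grip_width: 0.04
finger_force: 41.1
```

Call:
carry_out:
  deltas:
    - {"jaw": 30, "delta_pos": [0, 0, 0], "angular": [0, 0, 0]}
    - {"jaw": 30, "delta_pos": [0, 0, -40], "angular": [0, 0, 0]}
    - {"jaw": 30, "delta_pos": [0, 0, -35], "angular": [0, 0, 0]}
    - {"jaw": 30, "delta_pos": [0, 0, -12], "angular": [0, 0, 0]}
    - {"jaw": 30, "delta_pos": [0, 0, 0], "angular": [0, 0, 0]}
    - {"jaw": 30, "delta_pos": [0, 0, -3], "angular": [0, 0, 0]}
    - {"jaw": 30, "delta_pos": [0, 0, 0], "angular": [0, 0, 0]}

```text
time_s: 28.85
position: [0.6127, 0.1727, 0.0592]
eef_rot: [0.001, 0.015, 1.0, 0.0]
contact_force: [0.7, 0.1, -1.6]
grip_width: 0.0397
finger_force: 41.1
```

Call:
carry_out:
  deltas:
    - {"jaw": 30, "delta_pos": [0, 0, -4], "angular": [0, 0, 0]}
    - {"jaw": 30, "delta_pos": [0, 0, 0], "angular": [0, 0, 0]}
    - {"jaw": 60, "delta_pos": [0, 0, 0], "angular": [0, 0, 0]}
    - {"jaw": 60, "delta_pos": [0, 0, 0], "angular": [0, 0, 0]}
    - {"jaw": 66, "delta_pos": [0, 0, 40], "angular": [0, 0, 0]}
    - {"jaw": 66, "delta_pos": [0, 0, 45], "angular": [0, 0, 0]}
    - {"jaw": 85, "delta_pos": [-14, -44, 0], "angular": [0, 0, 0]}
    - {"jaw": 85, "delta_pos": [-14, -44, 0], "angular": [0, 0, 0]}
    - {"jaw": 85, "delta_pos": [-14, -44, 0], "angular": [0, 0, 0]}
    - {"jaw": 85, "delta_pos": [-14, -44, 0], "angular": [0, 0, 0]}

```text
time_s: 29.85
position: [0.5547, -0.0042, 0.1393]
eef_rot: [0.001, 0.014, 1.0, -0.0]
contact_force: [1.0, -1.0, 0.0]
grip_width: 0.0849
finger_force: 0.0
```

Call:
carry_out:
  deltas:
    - {"jaw": 85, "delta_pos": [-14, -44, 0], "angular": [0, 0, 0]}
    - {"jaw": 85, "delta_pos": [-14, -44, 0], "angular": [0, 0, 0]}
    - {"jaw": 85, "delta_pos": [-14, -44, 0], "angular": [0, 0, 0]}
    - {"jaw": 85, "delta_pos": [-14, -44, 0], "angular": [0, 0, 0]}
    - {"jaw": 85, "delta_pos": [-14, -44, 0], "angular": [0, 0, 0]}
    - {"jaw": 85, "delta_pos": [-14, -44, 0], "angular": [0, 0, 0]}
    - {"jaw": 85, "delta_pos": [-16, -48, 0], "angular": [0, 0, 0]}
    - {"jaw": 85, "delta_pos": [0, 0, 0], "angular": [0, 0, 0]}
    - {"jaw": 85, "delta_pos": [0, 0, 0], "angular": [0, 0, 0]}
    - {"jaw": 85, "delta_pos": [0, 0, 0], "angular": [0, 0, 0]}

```text
time_s: 30.85
position: [0.4554, -0.3135, 0.1387]
eef_rot: [-0.0, 0.015, 1.0, 0.0]
contact_force: [0.5, -0.1, 0.6]
grip_width: 0.0847
finger_force: 0.0
```

```bash
python3 - <<'E'
from h import *
d=snap("wrist","w11");s=observe();print(s["position"],s["joint_pos"]);
print("white",blob(d,(0,0,150),(179,70,255),.084,300), matchbox(d,.023)); print(proj(d,(.456,-.317,.084)))
E
```

```text
[ 0.45558807 -0.31309756  0.1386831 ] [-6.78836406e-01  3.39570412e-01  1.65038704e+00  4.81270438e-04
  1.15227746e+00 -2.22177731e+00]
white [[array([269., 221.]), array([ 455., -318.]), np.float64(30.0)]] [((432.8102111816406, -90.3162841796875), (60.61449432373047, 37.43509292602539), 72.35358428955078), ((324.06536865234375, -344.64068603515625), (13.386322975158691, 34.21941375732422), 71.85633087158203)]
[269.98419822 225.19718403]
```

Call:
carry_out:
  deltas:
    - {"jaw": 85, "delta_pos": [0, -4, -30], "angular": [0, 0, 0]}
    - {"jaw": 85, "delta_pos": [0, 0, 0], "angular": [0, 0, 0]}
    - {"jaw": 85, "delta_pos": [0, 0, -35], "angular": [0, 0, 0]}
    - {"jaw": 85, "delta_pos": [0, 0, -30], "angular": [0, 0, 0]}
    - {"jaw": 85, "delta_pos": [0, 0, -11], "angular": [0, 0, 0]}
    - {"jaw": 85, "delta_pos": [0, 0, 0], "angular": [0, 0, 0]}
    - {"jaw": 55, "delta_pos": [0, 0, 0], "angular": [0, 0, 0]}
    - {"jaw": 55, "delta_pos": [0, 0, 0], "angular": [0, 0, 0]}
    - {"jaw": 55, "delta_pos": [0, 0, 0], "angular": [0, 0, 0]}
    - {"jaw": 55, "delta_pos": [0, 0, 0], "angular": [0, 0, 0]}
  grip_force: 50

```text
time_s: 31.9
position: [0.4566, -0.3188, 0.0347]
eef_rot: [0.001, 0.015, 1.0, -0.001]
contact_force: [0.5, 3.1, 7.3]
grip_width: 0.0614
finger_force: 54.0
```

Call:
carry_out:
  deltas:
    - {"jaw": 55, "delta_pos": [0, 0, 30], "angular": [0, 0, 0]}
    - {"jaw": 55, "delta_pos": [0, 0, 40], "angular": [0, 0, 0]}
    - {"jaw": 55, "delta_pos": [0, 0, 40], "angular": [0, 0, 0]}
    - {"jaw": 55, "delta_pos": [0, 0, 0], "angular": [0, 0, 0]}

```text
time_s: 32.3
position: [0.4591, -0.3216, 0.1491]
eef_rot: [0.005, 0.015, 1.0, -0.004]
contact_force: [0.8, -0.6, -2.0]
grip_width: 0.0614
finger_force: 56.5
```

Call:
carry_out:
  deltas:
    - {"jaw": 55, "delta_pos": [20, 44, 0], "angular": [0, 0, 0]}
    - {"jaw": 55, "delta_pos": [20, 44, 0], "angular": [0, 0, 0]}
    - {"jaw": 55, "delta_pos": [20, 44, 0], "angular": [0, 0, 0]}
    - {"jaw": 55, "delta_pos": [20, 44, 0], "angular": [0, 0, 0]}
    - {"jaw": 55, "delta_pos": [20, 44, 0], "angular": [0, 0, 0]}
    - {"jaw": 55, "delta_pos": [20, 44, 0], "angular": [0, 0, 0]}
    - {"jaw": 55, "delta_pos": [20, 44, 0], "angular": [0, 0, 0]}
    - {"jaw": 55, "delta_pos": [20, 44, 0], "angular": [0, 0, 0]}
    - {"jaw": 55, "delta_pos": [20, 44, 0], "angular": [0, 0, 0]}
    - {"jaw": 55, "delta_pos": [20, 44, 0], "angular": [0, 0, 0]}

```text
time_s: 33.3
position: [0.6552, 0.1232, 0.1417]
eef_rot: [-0.001, 0.015, 1.0, -0.0]
contact_force: [1.8, -0.3, -3.3]
grip_width: 0.0614
finger_force: 56.5
```

Call:
carry_out:
  deltas:
    - {"jaw": 55, "delta_pos": [20, 44, 0], "angular": [0, 0, 0]}
    - {"jaw": 55, "delta_pos": [2, 3, 0], "angular": [0, 0, 0]}
    - {"jaw": 55, "delta_pos": [0, 0, 0], "angular": [0, 0, 0]}
    - {"jaw": 55, "delta_pos": [0, 0, 0], "angular": [0, 0, 0]}
    - {"jaw": 55, "delta_pos": [0, 0, 0], "angular": [0, 0, 0]}

```text
time_s: 33.8
position: [0.6765, 0.1669, 0.1423]
eef_rot: [-0.001, 0.015, 1.0, -0.0]
contact_force: [-0.1, 0.3, -3.1]
grip_width: 0.0612
finger_force: 56.6
```

```bash
python3 - <<'E'
from h import *
print(observe()["position"])
d=snap("wrist","w12");t=snap("top","t12");print(matchbox(t,.110))
o=np.zeros((420,800,3),np.uint8);o[:,:560]=d["color"][:,:,::-1];o[:400,560:]=cv2.resize(t["color"][100:300,130:250,::-1],None,fx=2,fy=2);cv2.imwrite("pics/v12.png",o)
E
```

```text
[0.67645877 0.16686207 0.1422513 ]
[((430.8033447265625, -90.53436279296875), (52.996490478515625, 34.89617156982422), 70.84225463867188)]
```

View pics/v12.png

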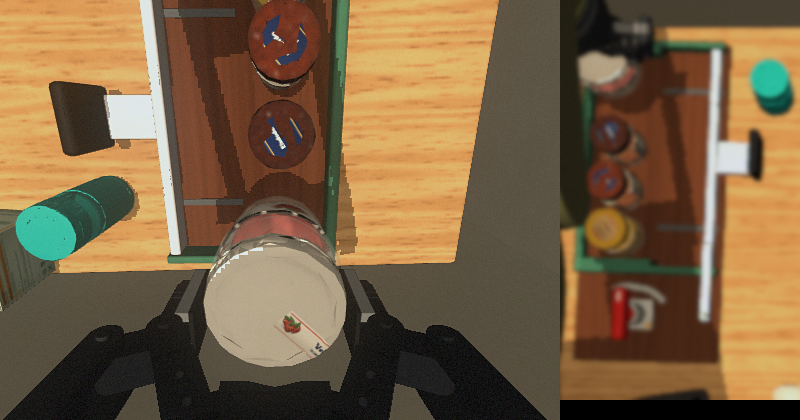

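```bash
python3 - <<'E'
from h import *
d=load("w12")
for p in [(281,134),(283,42)]: print(np.round(atz(d,*p,.115)*1000))
for p in [(170,240),(205,255),(330,255),(153,150)]: print(np.round(atz(d,*p,.036)*1000))
E
```

```text
[610. 173. 115.]
[561. 175. 115.]
[708.  69.  36.]
[725. 100.  36.]
[728. 217.  36.]
[626.  66.  36.]
```

Call:
carry_out:
  deltas:
    - {"jaw": 55, "delta_pos": [1, 3, -30], "angular": [0, 0, 0]}
    - {"jaw": 55, "delta_pos": [0, 0, -30], "angular": [0, 0, 0]}
    - {"jaw": 55, "delta_pos": [0, 0, -25], "angular": [0, 0, 0]}
    - {"jaw": 55, "delta_pos": [0, 0, -8], "angular": [0, 0, 0]}
    - {"jaw": 55, "delta_pos": [0, 0, 0], "angular": [0, 0, 0]}
    - {"jaw": 55, "delta_pos": [0, 0, 0], "angular": [0, 0, 0]}

```text
time_s: 34.5
position: [0.6795, 0.1712, 0.051]
eef_rot: [0.001, 0.015, 1.0, 0.0]
contact_force: [0.5, 0.5, -3.3]
grip_width: 0.061
finger_force: 56.7
```

Call:
carry_out:
  deltas:
    - {"jaw": 55, "delta_pos": [0, 0, -3], "angular": [0, 0, 0]}
    - {"jaw": 55, "delta_pos": [0, 0, -3], "angular": [0, 0, 0]}
    - {"jaw": 55, "delta_pos": [0, 0, 0], "angular": [0, 0, 0]}
    - {"jaw": 80, "delta_pos": [0, 0, 0], "angular": [0, 0, 0]}
    - {"jaw": 80, "delta_pos": [0, 0, 0], "angular": [0, 0, 0]}
    - {"jaw": 80, "delta_pos": [0, 0, 45], "angular": [0, 0, 0]}
    - {"jaw": 80, "delta_pos": [0, 0, 45], "angular": [0, 0, 0]}
    - {"jaw": 46, "delta_pos": [0, 0, 10], "angular": [0, 0, 0]}
    - {"jaw": 46, "delta_pos": [-22, -37, 0], "angular": [0, 0, 0]}
    - {"jaw": 46, "delta_pos": [-22, -37, 0], "angular": [0, 0, 0]}

```text
time_s: 35.5
position: [0.6348, 0.0978, 0.1445]
eef_rot: [0.001, 0.013, 1.0, 0.0]
contact_force: [-0.5, -0.6, -0.9]
grip_width: 0.0461
finger_force: 0.0
```

Call:
carry_out:
  deltas:
    - {"jaw": 46, "delta_pos": [-22, -37, 0], "angular": [0, 0, 0]}
    - {"jaw": 46, "delta_pos": [-20, -35, 0], "angular": [0, 0, 0]}
    - {"jaw": 46, "delta_pos": [0, 0, 0], "angular": [0, 0, 0]}
    - {"jaw": 46, "delta_pos": [0, 0, 0], "angular": [0, 0, 0]}
    - {"jaw": 46, "delta_pos": [0, 0, 0], "angular": [0, 0, 0]}

```text
time_s: 36.0
position: [0.5932, 0.0261, 0.1438]
eef_rot: [0.001, 0.015, 1.0, 0.0]
contact_force: [0.1, 0.1, 0.1]
grip_width: 0.046
finger_force: 0.0
```

```bash
python3 - <<'E'
from h import *
print(observe()["position"])
d=snap("wrist","w13"); print("white",blob(d,(0,0,140),(179,70,255),.094,600)); t=snap("top","t13")
cv2.imwrite("pics/v13.png",cv2.resize(t["color"][100:310,130:410,::-1],None,fx=2,fy=2))
E
```

```text
[0.59319518 0.02613424 0.14384885]
white [[array([ 80., 334.]), array([ 696., -134.]), np.float64(49.0)], [array([460., 314.]), array([676., 173.]), np.float64(33.0)], [array([300., 205.]), array([578.,  44.]), np.float64(20.0)], [array([452.,   4.]), array([458., 133.]), np.float64(21.0)], [array([334., 133.]), array([540.,  66.]), np.float64(86.0)]]
```

The jam jar stands at (676,173). Now I close the gate.

Call:
carry_out:
  deltas:
    - {"jaw": 46, "delta_pos": [0, -3, -40], "angular": [0, 0, 0]}
    - {"jaw": 46, "delta_pos": [0, 0, -35], "angular": [0, 0, 0]}
    - {"jaw": 46, "delta_pos": [0, 0, -20], "angular": [0, 0, 0]}
    - {"jaw": 46, "delta_pos": [0, 0, 0], "angular": [0, 0, 0]}
    - {"jaw": 6, "delta_pos": [0, 0, 0], "angular": [0, 0, 0]}
    - {"jaw": 6, "delta_pos": [0, 0, 0], "angular": [0, 0, 0]}
    - {"jaw": 6, "delta_pos": [0, 0, 0], "angular": [0, 0, 0]}
    - {"jaw": 6, "delta_pos": [0, 0, 0], "angular": [0, 0, 0]}
    - {"jaw": 6, "delta_pos": [0, 0, 0], "angular": [0, 0, 0]}

```text
time_s: 37.0
position: [0.5941, 0.0233, 0.0504]
eef_rot: [0.002, 0.015, 1.0, 0.001]
contact_force: [1.0, 5.8, 5.6]
grip_width: 0.01
finger_force: 51.4
```

Call:
carry_out:
  deltas:
    - {"jaw": 6, "delta_pos": [0, 7, 0], "angular": [0, 0, 0]}
    - {"jaw": 6, "delta_pos": [0, 7, 0], "angular": [0, 0, 0]}
    - {"jaw": 6, "delta_pos": [0, 7, 0], "angular": [0, 0, 0]}
    - {"jaw": 6, "delta_pos": [1, 7, 0], "angular": [0, 0, 0]}
    - {"jaw": 6, "delta_pos": [0, 6, 0], "angular": [0, 0, 0]}
    - {"jaw": 6, "delta_pos": [0, 5, 0], "angular": [0, 0, 0]}
    - {"jaw": 6, "delta_pos": [0, 4, 0], "angular": [0, 0, 0]}
    - {"jaw": 6, "delta_pos": [0, 4, 0], "angular": [0, 0, 0]}
    - {"jaw": 6, "delta_pos": [0, 0, 0], "angular": [0, 0, 0]}
    - {"jaw": 6, "delta_pos": [0, 0, 0], "angular": [0, 0, 0]}

```text
time_s: 38.0
position: [0.5952, 0.0688, 0.0503]
eef_rot: [0.002, 0.014, 1.0, -0.001]
contact_force: [1.2, 0.4, 6.0]
grip_width: 0.0098
finger_force: 51.5
```

Call:
carry_out:
  deltas:
    - {"jaw": 6, "delta_pos": [0, 3, 0], "angular": [0, 0, 0]}
    - {"jaw": 6, "delta_pos": [0, 3, 0], "angular": [0, 0, 0]}
    - {"jaw": 6, "delta_pos": [0, 0, 0], "angular": [0, 0, 0]}
    - {"jaw": 6, "delta_pos": [0, 0, 0], "angular": [0, 0, 0]}

```text
time_s: 38.4
position: [0.5953, 0.0745, 0.0504]
eef_rot: [0.002, 0.014, 1.0, -0.001]
contact_force: [1.4, -0.2, 5.9]
grip_width: 0.0098
finger_force: 51.5
```

Call:
carry_out:
  deltas:
    - {"jaw": 6, "delta_pos": [0, 2, 0], "angular": [0, 0, 0]}
    - {"jaw": 6, "delta_pos": [0, 0, 0], "angular": [0, 0, 0]}
    - {"jaw": 6, "delta_pos": [0, 0, 0], "angular": [0, 0, 0]}

```text
time_s: 38.7
position: [0.5954, 0.0763, 0.0504]
eef_rot: [0.002, 0.014, 1.0, -0.001]
contact_force: [1.2, -1.7, 6.3]
grip_width: 0.0104
finger_force: 51.5
```

Call:
carry_out:
  deltas:
    - {"jaw": 40, "delta_pos": [0, 0, 0], "angular": [0, 0, 0]}
    - {"jaw": 40, "delta_pos": [0, 0, 0], "angular": [0, 0, 0]}
    - {"jaw": 40, "delta_pos": [0, 0, 45], "angular": [0, 0, 0]}
    - {"jaw": 40, "delta_pos": [0, 0, 45], "angular": [0, 0, 0]}
    - {"jaw": 40, "delta_pos": [0, 0, 15], "angular": [0, 0, 0]}
    - {"jaw": 40, "delta_pos": [-43, 21, 0], "angular": [0, 0, 0]}
    - {"jaw": 40, "delta_pos": [-43, 21, 0], "angular": [0, 0, 0]}
    - {"jaw": 40, "delta_pos": [-43, 21, 0], "angular": [0, 0, 0]}
    - {"jaw": 40, "delta_pos": [-45, 23, 0], "angular": [0, 0, 0]}
    - {"jaw": 40, "delta_pos": [0, 0, 0], "angular": [0, 0, 0]}
  grip_force: 40

```text
time_s: 39.7
position: [0.4114, 0.1638, 0.1526]
eef_rot: [-0.004, 0.013, 1.0, -0.001]
contact_force: [0.1, -0.7, -0.2]
grip_width: 0.0399
finger_force: 0.0
```

```bash
python3 - <<'E'
from h import *
d=snap("wrist","w14"); s=observe(); print(s["position"],s["eef_rot"],blob(d,(0,180,90),(6,255,255),.095,200),blob(d,(174,180,90),(179,255,255),.095,200),proj(d,(.421,.1625,.095)))
t=snap("top","t14")
for n in("t13","t14"):
  c=load(n)["color"][:,:,::-1]
  cv2.imwrite("pics/%s_.png"%n,c)
print(matchbox(t,.023))
w=cv2.resize(d["color"][:,:,::-1],(400,300)); c=cv2.resize(t["color"][100:300,130:397,::-1],(400,300)); cv2.imwrite("pics/v14.png",np.hstack([w,c]))
E
```

```text
[0.41568809 0.1635553  0.15322732] [-1.61581155e-03  1.29827902e-02  9.99914280e-01 -5.19474479e-04] [[array([273., 233.]), array([420., 162.]), np.float64(27.0)]] [] [273.39429982 235.46684224]
[((433.0106506347656, -91.05709838867188), (56.95236587524414, 37.69870376586914), 71.84236907958984), ((517.375732421875, 196.7420196533203), (45.77595901489258, 45.52649688720703), 1.5788389444351196)]
```

View pics/v14.png

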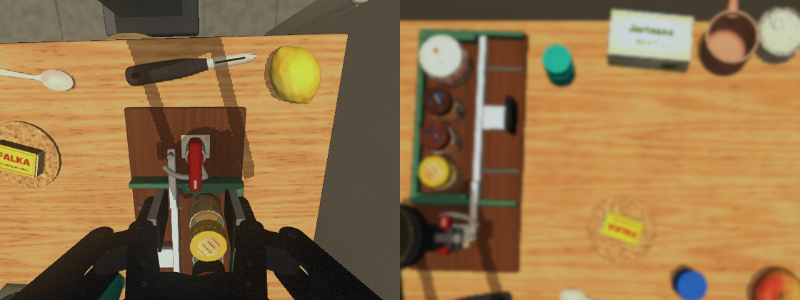

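The gate is nearly home, with all four jars upright in the bay and the matchbox on the coaster. Next I grip the cam.

Call:
carry_out:
  deltas:
    - {"jaw": 40, "delta_pos": [0, 0, 0], "angular": [0, 0, 0]}
    - {"jaw": 40, "delta_pos": [0, 0, -35], "angular": [0, 0, 0]}
    - {"jaw": 40, "delta_pos": [0, 0, -35], "angular": [0, 0, 0]}
    - {"jaw": 40, "delta_pos": [0, 0, -18], "angular": [0, 0, 0]}
    - {"jaw": 40, "delta_pos": [0, 0, 0], "angular": [0, 0, 0]}
    - {"jaw": 40, "delta_pos": [0, 0, 0], "angular": [0, 0, 0]}

```text
time_s: 40.4
position: [0.4212, 0.1629, 0.0656]
eef_rot: [-0.0, 0.015, 1.0, -0.0]
contact_force: [1.2, -0.6, 0.7]
grip_width: 0.0401
finger_force: 0.0
```

Call:
carry_out:
  deltas:
    - {"jaw": 8, "delta_pos": [0, 0, 0], "angular": [0, 0, 0]}
    - {"jaw": 8, "delta_pos": [0, 0, 0], "angular": [0, 0, 0]}
    - {"jaw": 8, "delta_pos": [0, 0, 0], "angular": [0, 0, 0]}
    - {"jaw": 8, "delta_pos": [0, 0, 0], "angular": [0, 0, 0]}
    - {"jaw": 8, "delta_pos": [0, 0, 0], "angular": [0, 0, -8]}
    - {"jaw": 8, "delta_pos": [0, 0, 0], "angular": [0, 0, -8]}
    - {"jaw": 8, "delta_pos": [0, 0, 0], "angular": [0, 0, -8]}
    - {"jaw": 8, "delta_pos": [0, 0, 0], "angular": [0, 0, -8]}
    - {"jaw": 8, "delta_pos": [0, 0, 0], "angular": [0, 0, -8]}
    - {"jaw": 8, "delta_pos": [0, 0, 0], "angular": [0, 0, -8]}
  grip_force: 60

```text
time_s: 41.4
position: [0.4214, 0.162, 0.0671]
eef_rot: [0.002, 0.422, 0.907, -0.0]
contact_force: [1.0, -8.0, 6.1]
grip_width: 0.0114
finger_force: 59.4
```

Call:
carry_out:
  deltas:
    - {"jaw": 8, "delta_pos": [0, 0, 0], "angular": [0, 0, -8]}
    - {"jaw": 8, "delta_pos": [0, 0, 0], "angular": [0, 0, -8]}
    - {"jaw": 8, "delta_pos": [0, 0, 0], "angular": [0, 0, -8]}
    - {"jaw": 8, "delta_pos": [0, 0, 0], "angular": [0, 0, -8]}
    - {"jaw": 8, "delta_pos": [0, 0, 0], "angular": [0, 0, -8]}
    - {"jaw": 8, "delta_pos": [0, 0, 0], "angular": [0, 0, -4]}
    - {"jaw": 8, "delta_pos": [0, 0, 0], "angular": [0, 0, 0]}
    - {"jaw": 8, "delta_pos": [0, 0, 0], "angular": [0, 0, 0]}

```text
time_s: 42.2
position: [0.4206, 0.1617, 0.067]
eef_rot: [0.002, 0.728, 0.685, -0.0]
contact_force: [-0.1, -8.1, 7.5]
grip_width: 0.0115
finger_force: 59.8
```

```bash
python3 - <<'E'
from h import *
s=observe(); print({k:np.round(s[k],3) for k in("position","eef_rot","moment","contact_force","grip_width")})
E
```

```text
{'position': array([0.421, 0.162, 0.067]), 'eef_rot': array([ 0.002,  0.728,  0.685, -0.   ]), 'moment': array([-1.427,  0.021,  0.586]), 'contact_force': array([-0.105, -8.062,  7.523]), 'grip_width': np.float64(0.011)}
```

The moment of 0.59 N m shows the cam is at its stop. I ease off, release, back away and check.

Call:
carry_out:
  deltas:
    - {"jaw": 8, "delta_pos": [0, 0, 0], "angular": [0, 0, 2]}
    - {"jaw": 8, "delta_pos": [0, 0, 0], "angular": [0, 0, 0]}
    - {"jaw": 40, "delta_pos": [0, 0, 0], "angular": [0, 0, 0]}
    - {"jaw": 40, "delta_pos": [0, 0, 0], "angular": [0, 0, 0]}
    - {"jaw": 40, "delta_pos": [0, 0, 40], "angular": [0, 0, 0]}
    - {"jaw": 40, "delta_pos": [0, 0, 45], "angular": [0, 0, 0]}
    - {"jaw": 40, "delta_pos": [0, 0, 45], "angular": [0, 0, 0]}
    - {"jaw": 40, "delta_pos": [0, 0, 20], "angular": [0, 0, 0]}
    - {"jaw": 40, "delta_pos": [0, -40, 0], "angular": [0, 0, 0]}
    - {"jaw": 40, "delta_pos": [0, 0, 0], "angular": [0, 0, 0]}

```text
time_s: 43.2
position: [0.42, 0.1212, 0.2169]
eef_rot: [0.001, 0.718, 0.696, 0.0]
contact_force: [-0.8, 0.2, -0.2]
grip_width: 0.0404
finger_force: 0.0
```

```bash
python3 - <<'E'
from h import *
d=snap("wrist","w15"); t=snap("top","t15")
print("box",matchbox(t,.023),matchbox(t,.11))
h=cv2.cvtColor(np.ascontiguousarray(d["color"]),cv2.COLOR_RGB2HSV)
m=cv2.inRange(h,(0,190,90),(6,255,255)); ps=np.argwhere(m)[:,::-1].astype(np.int32); print("bar",cv2.minAreaRect(ps))
print("dark caps",blob(d,(0,80,20),(10,255,120),.115,300)); print("white/grey wrist",blob(d,(0,0,140),(179,60,255),.094,250)); print("white top",blob(t,(0,0,150),(179,50,255),.094,100))
# gate inner/outer edges along top-view row
for x in (.55,.59,.65):
  u0,v=proj(t,(x,.06,.036));u1,_=proj(t,(x,.16,.036)); r=int(round(v)); g=cv2.cvtColor(t["color"],cv2.COLOR_RGB2GRAY)
  for n in("top0","t15"):
    g=cv2.cvtColor(load(n)["color"],cv2.COLOR_RGB2HSV)[r,int(u1):int(u0)]; w=[int(u1)+i for i in range(len(g)) if g[i][1]<60 and g[i][2]>120]
    print(x,n,[round(float(atz(t,k,r,.036)[1])*1000) for k in w])
E
```

```text
box [((327.4200744628906, 298.27783203125), (58.45581817626953, 31.966014862060547), 6.649133205413818), ((433.0106506347656, -91.05709838867188), (56.95236587524414, 37.69870376586914), 71.84236907958984)] [((333.6634216308594, 268.66943359375), (53.95686340332031, 29.50581169128418), 6.649169921875), ((431.1274719238281, -90.70088195800781), (52.569114685058594, 34.797218322753906), 71.84249877929688)]
bar ((277.2638854980469, 232.93463134765625), (222.32347106933594, 18.337554931640625), 87.0390625)
dark caps [[array([281., 148.]), array([428., 170.]), np.float64(31.0)], [array([449., 140.]), array([566., 171.]), np.float64(27.0)], [array([506., 130.]), array([613., 178.]), np.float64(26.0)]]
white/grey wrist [[array([156., 403.]), array([ 271., -129.]), np.float64(36.0)], [array([529., 371.]), array([ 696., -103.]), np.float64(61.0)], [array([139., 301.]), array([273.,  14.]), np.float64(50.0)], [array([151., 251.]), array([297.,  71.]), np.float64(21.0)], [array([ 23., 270.]), array([156.,  36.]), np.float64(148.0)], [array([ 76., 127.]), array([252., 191.]), np.float64(18.0)], 
[... 426 characters left out ...]
oat64(146.0)], [array([420., 193.]), array([ 557., -391.]), np.float64(72.0)], [array([180., 172.]), array([603., 121.]), np.float64(105.0)], [array([157., 137.]), array([679., 174.]), np.float64(31.0)], [array([297., 123.]), array([ 710., -130.]), np.float64(64.0)], [array([384., 121.]), array([ 715., -320.]), np.float64(34.0)]]
0.55 top0 [140, 138, 136, 134, 131]
0.55 t15 [140, 138, 136, 134, 131, 129]
0.59 top0 [139, 137, 134, 132, 130, 128, 125, 123, 121, 119, 116, 114, 112, 110, 107, 105, 103, 100, 98, 96]
0.59 t15 [139, 137, 134, 132, 130, 128, 125, 123, 121, 119, 116, 114, 112, 110, 107, 105, 103, 100, 98, 96]
0.65 top0 [138, 136, 134, 131, 129]
0.65 t15 [138, 136, 134, 131, 129, 127]
```

```bash
python3 - <<'E'
from h import *
def bar(n):
    d=load(n);h=cv2.cvtColor(np.ascontiguousarray(d["color"]),cv2.COLOR_RGB2HSV);c=proj(d,(.421,.1625,.095)).astype(int)
    m=np.zeros(h.shape[:2],np.uint8);cv2.circle(m,tuple(int(v) for v in c),55,255,-1);m&=cv2.inRange(h,(0,190,90),(6,255,255))
    n_,l,st,_=cv2.connectedComponentsWithStats(m);i=1+np.argmax(st[1:,4]);ps=np.argwhere(l==i)[:,::-1].astype(np.int32)
    v=cv2.fitLine(ps,cv2.DIST_L2,0,.01,.01).ravel();a=atz(d,*(v[2:]-20*v[:2]),.095);b=atz(d,*(v[2:]+20*v[:2]),.095);return np.degrees(np.arctan2(b[1]-a[1],b[0]-a[0]))%180,st[i]
print("bar yaw start",bar("w2"),"now",bar("w15"))
print(observe()["contact_force"])
E
```

```text
bar yaw start (np.float64(89.98402354303829), array([268, 152,  19,  61, 805], dtype=int32)) now (np.float64(88.922664225537), array([264, 122,  19,  63, 870], dtype=int32))
[-0.14111017  0.95527835 -0.65763338]
```

The cam bar is back at its starting angle, the gate is home, the four jars are in the bay and the box is on the coaster.

```bash
python3 -c "
from cell import *
print(finish_job())"
```

```text
the job is handed in; nothing more can be done
None
```

The job is done and handed in at about 43 s: all four jars stand upright in the bay, the gate is drawn home with the cam locked, the matchbox lies flat in the middle of the coaster, and the tea box and tomato tin were never touched.

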